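# Fetch the boxed-in guide shoe

## Robot

A 6-joint arm with a two-finger parallel gripper is mounted at the origin on the work surface. World frame = base frame: x ahead of the robot, y to its left, z up, the work surface at z = 0. Lengths are in m, angles in degrees, forces in N, time in s.
With the tool pointing down it reaches from about 0.275 to 0.85 m from the base axis. Payload 19 kg.
Tool frame: the origin (TCP) lies at the very end of the fingers, on their centre line; the grasp point (between the pads) lies 19 mm behind it; y points along the fingers, x is the direction in which the jaws open and shut, and the axes are right-handed (so a half turn about y gives the same grasp; the last joint's range is limited). The gripper opens to 85 mm and grips with 20 to 120 N. Pads are 22 mm wide; open, the fingers measure 114 mm over their backs; the gripper's body (76 mm by 85 mm) begins 54 mm behind the grasp point. The pads swing forward as they close: fully open they stand 13 mm farther back than shut.
Start: joints at [-7.678, 8.623, 82.357, -0, 89.026, -7.678], TCP at [0.575, -0, 0.231] pointing down, gripper open.
Joint ranges: [-160.23, 160.23], [-39.13, 120.54], [6.94, 153.29], [-79.49, 259.48], [9.18, 160.14], [-161.06, 161.06]. Speed limits (degrees/s): [108.29, 108.29, 127.2, 172.46, 172.46, 172.46].

## Interface

Orientations are given as [roll, pitch, yaw] about the fixed x, y, z axes, in that order (R = Rz(yaw) Ry(pitch) Rx(roll)).
In Python, from bench import ctrl gives the robot as it stands.
- The arm moves only by the shell command python3 -m crank 'ROWS' [FORCE]. ROWS is JSON, a list of rows, each an object with "travel": the shift along the tool's x, y, z in units of 25 cm (1.0 is 25 cm), a list of three; "twist": the turn, a rotation vector about the tool's x, y, z in units of pi/4 rad (1.0 is pi/4 rad), a list of three; "gripper": the gripper's target within -1 to 1 (shut at 1, half-way at 0, fully open at -1). A call has 1 to 5 rows; each row is the pose to reach, as a shift and turn from the pose commanded when the call began, along the tool's axes at that moment; what a row does not reach only later rows make up. A row lasts 1/8 s, in which the tool goes at most 62.5 mm and 10.7 degrees, less where a joint would pass 70% of its speed; a pose out of reach is approached as far as the arm can. A call with a number of a shift or a turn outside -1 to 1 is refused whole. A call with a gripper value outside its range is refused whole. The fingers move at their own pace and stop on an object; FORCE is the grip in N (left out, the last holds). Time passes only in rows, so rows that repeat a pose let the fingers close. It gives the time, the measured TCP pose, the force and the opening at its end, in the units of the state.
- ctrl.observe(): the state, without advancing time (a new reading comes with each control period).
- ctrl.camera(name): name is "scene" or "side" or "wrist"; returns a dict with "image" (480x640x3 uint8, red, green, blue), "z_map" (480x640 float32, m along the optical axis (not along the pixel's ray), 0 where there is no reading), "mtx" (3x3 intrinsics, pixels), "k1" (the pictures are not rectified: a ray, as slopes to the right and down, at radius r is drawn at 1 + k1 r^2 times it, then the intrinsics apply), "R" (3x3) and "t" (3): a world point X has camera coordinates R X + t; the wrist camera has in their place "T_tool_cam" (4x4, takes a point from camera to tool coordinates, whose origin is the TCP and whose axes are the tool frame's). Camera axes: x right, y down, z forward; pixel columns grow to the right and rows downward; lengths in m; the calibration is good to about 2 mm. A picture is of the moment at which its call begins: read the wrist's pose just before it.
- ctrl.sign_off(): hands the job in, once; it reports no verdict.
The state is a dict: "time_s": time; "q": joint angles; "joint_velocities": joint speeds; "effort": joint torques, N m; "eef_pos": TCP position; "tcp_rot": TCP orientation; "wrist_force": force on the tool from outside, world axes, zero at the start; "ft_torque": the same for the moment, N m; "width": finger opening in m.
Only numpy, scipy, OpenCV 4.12 (cv2) and the standard library are available. Lean on these libraries where they do the work, as an engineer would, in place of code of your own. Each camera call takes 0.05 s, during which the arm holds its last target. There are 200 camera calls.

## Task

First clear the three coloured buffers off the wooden board and stand them upright on the black rubber side mat. Then take the aluminium guide shoe that they boxed in and set it flat on the white patch of the blue jig, its length along the patch between the two stop bars; only after that stand each buffer back upright in the middle of the seat of its own colour. Do not knock any buffer over.

Things in the scene. Friction and masses are not known exactly. Their poses are not given: they have to be found in the camera images.
- red_buffer_mid (a point): red lift buffer, loose, round, upright, 80 mm high, 0.2 to 0.45 kg: steel base disc 56 mm across and 8 mm thick, above it a red plastic cylinder 48 mm across (grip here) from 8 to 70 mm height, then a dark steel cap 32 mm across. Point: on its axis, 40 mm above its underside; z up. It starts on the seat of its own colour.
- yellow_buffer_mid (a point): yellow lift buffer, loose, round, upright, 80 mm high, 0.2 to 0.45 kg: steel base disc 56 mm across and 8 mm thick, above it a yellow plastic cylinder 48 mm across (grip here) from 8 to 70 mm height, then a dark steel cap 32 mm across. Point: on its axis, 40 mm above its underside; z up. It starts on the seat of its own colour.
- green_buffer_mid (a point): green lift buffer, loose, round, upright, 80 mm high, 0.2 to 0.45 kg: steel base disc 56 mm across and 8 mm thick, above it a green plastic cylinder 48 mm across (grip here) from 8 to 70 mm height, then a dark steel cap 32 mm across. Point: on its axis, 40 mm above its underside; z up. It starts on the seat of its own colour.
- shoe_mid (a point): guide shoe: loose aluminium U-block, 60 mm long (own x), 34 wide (own y; grip across this), 40 high, 0.2-0.3 kg, black-lined groove on top along x. Point: its centre, 20 mm above its underside. It starts on the wooden board, x along the board's x, boxed in by a buffer at its robot-side end and each long side (8 mm gaps) and a fixed wooden stop 26 mm high at the far end.
- red_seat: red seat: flat red disc 68 mm across on the fixed wooden board (top 18 mm above the bench), with a red tab 28 x 20 mm towards its -x. Origin: disc centre, on the board's top; axes as the board's, +x away from the robot. Three seats surround the shoe: one at its robot-side end (68 mm from the shoe's centre), one at each long side (55 mm); which is where varies.
- yellow_seat: yellow seat: flat yellow disc 68 mm across on the fixed wooden board (top 18 mm above the bench), with a yellow tab 28 x 20 mm towards its -x. Origin: disc centre, on the board's top; axes as the board's, +x away from the robot. Three seats surround the shoe: one at its robot-side end (68 mm from the shoe's centre), one at each long side (55 mm); which is where varies.
- green_seat: green seat: flat green disc 68 mm across on the fixed wooden board (top 18 mm above the bench), with a green tab 28 x 20 mm towards its -x. Origin: disc centre, on the board's top; axes as the board's, +x away from the robot. Three seats surround the shoe: one at its robot-side end (68 mm from the shoe's centre), one at each long side (55 mm); which is where varies.
- mat: side area: fixed flat black rubber mat, 250 mm (own x) by 130 mm (own y), 4 mm thick; origin at its centre on the bench. It is on the robot's left or right.
- jig: assembly jig: fixed blue steel plate 140 (own x) by 120 (own y) by 12 mm thick; origin: its centre, on the bench. A flush white patch 76 x 40 mm, long along x, central on its top, marks the shoe's place; at either end of the patch a steel stop bar runs along y, 80 mm long and 12 mm high, inner faces 80 mm apart (x = -40 and +40 mm). The y sides are open. It is on the side opposite the mat.

How it is judged:
By the outcome, as a careful person would: the job done as asked, in the order asked, and still so for the second after the job is handed in, with the robot touching nothing.
It also fails if it takes over 141 s, if anything falls off the work surface, if the arm or the gripper's body presses on something with over 40 N, if the wrist force passes 120 N, or if a joint passes its speed limit or range.

## Working session

There is one attempt and no reset: what is moved stays moved. The work goes in short steps, Python scripts to look and compute and a shell command to move; the robot and the scene stay as the last step left them, time stands still between calls to the robot, and variables do not carry over. Pictures are saved under pics/ and viewed, about 12 in all and at most 16, crops included, and the job is handed in when it is done.

```bash
mkdir -p pics; ls; cat > h.py <<'E'
import numpy as np, cv2
from bench import ctrl
from scipy.spatial.transform import Rotation as Ro
def cam(name):
    s=ctrl.observe(); c=ctrl.camera(name)
    if name=='wrist':
        Rt=Ro.from_euler('xyz',s['tcp_rot'],degrees=True).as_matrix(); T=np.eye(4);T[:3,:3]=Rt;T[:3,3]=s['eef_pos']
        W=T@np.array(c['T_tool_cam'])
    else:
        R=np.array(c['R']);W=np.eye(4);W[:3,:3]=R.T;W[:3,3]=-R.T@np.array(c['t'])
    c['W']=W;return c
def rays(c,uv):
    K=np.array(c['mtx']);k=c['k1']
    p=cv2.undistortPoints(np.array(uv,float).reshape(-1,1,2),K,np.array([k,0,0,0.])).reshape(-1,2)
    return np.c_[p,np.ones(len(p))]
def onplane(c,uv,z):
    d=rays(c,uv)@c['W'][:3,:3].T;o=c['W'][:3,3]
    return o+d*((z-o[2])/d[:,2])[:,None]
def depthpts(c,uv):
    uv=np.array(uv).reshape(-1,2);z=c['z_map'][uv[:,1].astype(int),uv[:,0].astype(int)]
    return (rays(c,uv)*z[:,None])@c['W'][:3,:3].T+c['W'][:3,3]
def save(c,n): cv2.imwrite('pics/'+n,cv2.cvtColor(c['image'],cv2.COLOR_RGB2BGR))
E
python3 - <<'E'
from h import *
s=ctrl.observe();print(s)
for n in('scene','side','wrist'):
    c=cam(n);save(c,n+'0.png');print(n,c['W'].round(3).tolist(),c['mtx'],c['k1'])
E
```

```text
pics
{'time_s': 0.0, 'q': array([-7.67893379e+00,  8.65131746e+00,  8.23924082e+01, -9.19830025e-04,
        8.90247230e+01, -7.67838505e+00]), 'joint_velocities': array([ 0.04500835, -0.02116597, -0.06491971, -0.03448069, -0.01416803,
       -0.05865915]), 'effort': array([ 9.08163997e-05, -7.13061190e+01, -5.70858908e+01, -1.86872212e-04,
        9.14935896e-03,  2.21375326e-04]), 'eef_pos': array([ 5.74764881e-01, -6.36133446e-06,  2.30676996e-01]), 'tcp_rot': array([-8.99917658e+01,  6.79578333e-02, -5.27643446e-04]), 'wrist_force': array([ 0.28017105, -0.08234143, -0.37540256]), 'ft_torque': array([0.03203846, 0.03568926, 0.03124178]), 'width': 0.08582912880101635}
scene [[0.849, 0.464, -0.254, 0.785], [0.529, -0.732, 0.43, -0.354], [0.014, -0.499, -0.866, 0.793], [0.0, 0.0, 0.0, 1.0]] [[493.52288346   0.         319.70839639]
 [  0.         493.52288346 244.33140445]
 [  0.           0.           1.        ]] -0.11277412838925115
side [[0.895, -0.302, 0.328, 0.263], [-0.446, -0.589, 0.674, -0.601], [-0.01, -0.75, -0.662, 0.634], [0.0, 0.0, 0.0, 1.0]] [[479.16352607   0.         317.34280041]
 [  0.         479.16352607 249.60616708]
 [  0.           0.           1.        ]] -0.12547444673015132
wrist [[1.0, -0.0, -0.001, 0.574], [-0.001, -0.966, -0.258, 0.066], [-0.001, 0.258, -0.966, 0.374], [0.0, 0.0, 0.0, 1.0]] [[381.57366192   0.         322.71498841]
 [  0.         381.57366192 234.77441202]
 [  0.           0.           1.        ]] -0.008981975556551705
```

View pics/scene0.png

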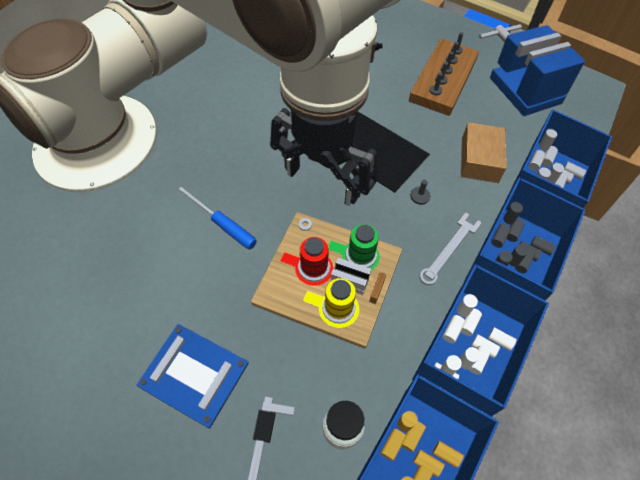

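View pics/wrist0.png

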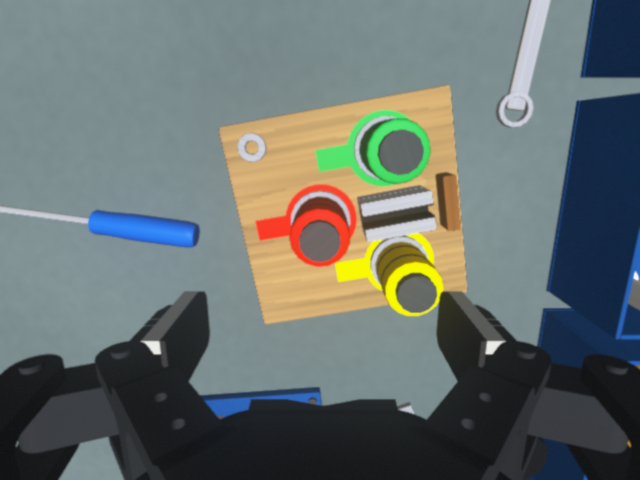

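View pics/side0.png

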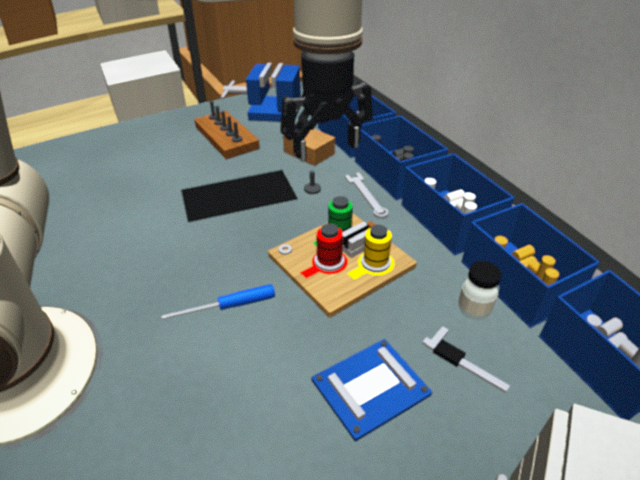

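```bash
cat > m.py <<'E'
from h import *
def allp(c):
    v,u=np.mgrid[0:480,0:640];uv=np.c_[u.ravel(),v.ravel()]
    P=depthpts(c,uv).reshape(480,640,3);P[c['z_map']==0]=np.nan;return P
def hsv(c): return cv2.cvtColor(c['image'],cv2.COLOR_RGB2HSV)
def big(m):
    n,l,st,ce=cv2.connectedComponentsWithStats(m.astype(np.uint8)); i=1+np.argmax(st[1:,4]);return l==i
COL={'red':lambda H:((H[...,0]<6)|(H[...,0]>174))&(H[...,1]>180)&(H[...,2]>90),
 'yellow':lambda H:(H[...,0]>25)&(H[...,0]<34)&(H[...,1]>180)&(H[...,2]>90),
 'green':lambda H:(H[...,0]>50)&(H[...,0]<80)&(H[...,1]>150)&(H[...,2]>60)}
def rect(c,m,z):
    cs,_=cv2.findContours(m.astype(np.uint8),cv2.RETR_EXTERNAL,cv2.CHAIN_APPROX_NONE)
    p=onplane(c,max(cs,key=cv2.contourArea).reshape(-1,2),z)[:,:2]
    return cv2.minAreaRect((p*1000).astype(np.float32))
E
python3 - <<'E'
from m import *
for n in('scene','side','wrist'):
    c=cam(n);P=allp(c);H=hsv(c);X=P[...,0];Y=P[...,1];Z=P[...,2]
    box=(X>.3)&(X<.8)&(abs(Y)<.5)
    print(n,'bench z',np.nanmedian(Z[box&(abs(Z)<.02)]))
    if n!='wrist':
        V=H[...,2];m=big((V<40)&(abs(Z)<.015)&(Y>.1)&(X>.2)&(X<.9));print(' mat',rect(c,m,.004))
        m=big((H[...,1]<40)&(V>200)&(Y<-.15)&(X>.2)&(X<.6)&(Z<.03));print(' patch',rect(c,m,.012))
    b=((H[...,0]>8)&(H[...,0]<24)&(H[...,1]>60)&(abs(Z-.018)<.006)&(X>.4)&(X<.8)&(abs(Y)<.2))
    m=cv2.morphologyEx(b.astype(np.uint8),cv2.MORPH_CLOSE,np.ones((5,5)));
    print(' board',rect(c,m,.018))
    for k,f in COL.items():
        M=f(H)&(X>.4)&(X<.8)&(abs(Y)<.2)
        # plastic top ring edge z=.088
        t=M&(abs(Z-.088)<.004)
        print(' ',k,'top',np.median(X[t]),np.median(Y[t]),t.sum(),end=' ')
        t=M&(abs(Z-.018)<.004)
        # tab rim: fit points
        q=np.c_[X[t],Y[t]];print('seat pts',t.sum(),q.min(0).round(3),q.max(0).round(3))
    cap=(Z>.093)&(Z<.103)&(X>.5)&(X<.75)&(abs(Y)<.15)&(H[...,2]<110)
    nn,l,st,ce=cv2.connectedComponentsWithStats(cap.astype(np.uint8))
    for i in range(1,nn):
        if st[i,4]>80: print('  cap',st[i,4],onplane(c,ce[i],.098).round(4),np.nanmedian(Z[l==i]).round(4), 'extent',[np.ptp(X[l==i]).round(3),np.ptp(Y[l==i]).round(3)])
E
```

```text
scene bench z -0.00024188563026233956
 mat ((529.3431396484375, 294.2274169921875), (127.60994720458984, 186.94839477539062), 82.63822937011719)
 patch ((512.838623046875, -276.0764465332031), (85.7421875, 77.96129608154297), 5.241049289703369)
 board ((602.7343139648438, -12.954849243164062), (209.4084014892578, 201.0458526611328), 10.047333717346191)
  red top 0.5815462833405763 -0.025924438395311 252 seat pts 352 [ 0.513 -0.049] [0.608 0.04 ]
  yellow top 0.6549524496380987 -0.066904307672778 312 seat pts 423 [ 0.589 -0.091] [ 0.684 -0.027]
  green top 0.6388048066705267 0.040003837697743516 242 seat pts 214 [0.571 0.029] [0.664 0.077]
  cap 246 [[0.6325 0.049  0.098 ]] 0.0971 extent [np.float64(0.029), np.float64(0.03)]
  cap 252 [[ 0.5749 -0.0171  0.098 ]] 0.0971 extent [np.float64(0.029), np.float64(0.03)]
  cap 287 [[ 0.6507 -0.0597  0.098 ]] 0.0971 extent [np.float64(0.029), np.float64(0.03)]
side bench z 0.0005248428626553059
 mat ((497.9806213378906, 297.8431396484375), (123.74674224853516, 243.1282196044922), 82.49882507324219)
 patch ((501.8172607421875, -271.743011474609
[... 739 characters left out ...]
0.0005441549328974171
 board ((599.0758666992188, -7.877899169921875), (208.56405639648438, 198.2639923095703), 9.878195762634277)
  red top 0.5712198257703816 -0.0041522495072813526 1303 seat pts 1180 [ 0.51  -0.033] [0.605 0.02 ]
  yellow top 0.6408495231328446 -0.04590400849765625 1126 seat pts 1036 [ 0.586 -0.085] [ 0.694 -0.027]
  green top 0.6239530568563243 0.056422278749056795 1470 seat pts 1164 [0.569 0.02 ] [0.646 0.085]
  cap 1451 [[0.6285 0.0537 0.098 ]] 0.0983 extent [np.float64(0.03), np.float64(0.029)]
  cap 87 [[0.5708 0.0008 0.098 ]] 0.0978 extent [np.float64(0.023), np.float64(0.008)]
  cap 1143 [[ 0.6463 -0.0538  0.098 ]] 0.0982 extent [np.float64(0.03), np.float64(0.031)]
```

```bash
cat > go.py <<'E'
# python3 go.py x y z yaw : travel/twist from measured pose
import sys
from h import *
x=[float(a) for a in sys.argv[1:]]
s=ctrl.observe();R=Ro.from_euler('xyz',s['tcp_rot'],degrees=True);T=Ro.from_euler('xyz',[-90,0,x[3]],degrees=True)
t=R.inv().apply(np.array(x[:3])-s['eef_pos'])/.25;w=(R.inv()*T).as_rotvec()/(np.pi/4)
print('t',s['time_s'],'pos',s['eef_pos'].round(4),'rot',s['tcp_rot'].round(2),'travel',t.round(4),'twist',w.round(3),'width',round(s['width'],4),'F',s['wrist_force'].round(1))
E
cat > caps.py <<'E'
import sys
from m import *
for n in sys.argv[1:]:
    c=cam(n);P=allp(c);H=hsv(c);X,Y,Z=P[...,0],P[...,1],P[...,2]
    for k,f in COL.items():
        M=f(H)&(X>.3)&(X<.8)&(Y<.45)
        # ring of plastic top; hull incl. cap
        t=M&(Z>.04)
        if t.sum()<50: continue
        t=big(t);zt=np.nanpercentile(Z[t],95)
        near=cv2.dilate(t.astype(np.uint8),np.ones((25,25)))>0
        cap=near&(abs(Z-zt-.010)<.004)&(H[...,2]<110)&(H[...,1]<120)
        if cap.sum()<40: print(n,k,'cap hidden');continue
        cap=big(cap);ce=np.argwhere(cap)[:,::-1].mean(0);zc=np.nanmedian(Z[cap])
        print(n,k,'cap',cap.sum(),'px',ce.round(1),'z',zc.round(4),'xy@med z',onplane(c,ce,zc)[0,:2].round(4),'ext',np.ptp(X[cap]).round(3),np.ptp(Y[cap]).round(3))
E
python3 go.py .629 .05 .15 10; python3 caps.py scene side
```

```text
t 0.3 pos [0.5749 0.     0.2311] rot [-9.e+01  3.e-02 -0.e+00] travel [0.2166 0.3243 0.2   ] twist [-0.    -0.222 -0.001] width 0.0856 F [-0.1  0.4  0. ]
scene red cap 229 px [313.7 246.1] z 0.0973 xy@med z [ 0.5744 -0.0163] ext 0.029 0.03
scene yellow cap 244 px [340.5 288.9] z 0.0975 xy@med z [ 0.6504 -0.0588] ext 0.029 0.03
scene green cap 236 px [364.6 233. ] z 0.0972 xy@med z [0.6322 0.0498] ext 0.03 0.031
side red cap 157 px [329.4 229. ] z 0.0981 xy@med z [ 0.5718 -0.016 ] ext 0.03 0.031
side yellow cap 81 px [378.6 230.1] z 0.0987 xy@med z [ 0.6475 -0.0591] ext 0.028 0.029
side green cap 121 px [340.3 201.3] z 0.0981 xy@med z [0.6291 0.049 ] ext 0.029 0.03
```

```bash
python3 -m crank '[{"travel":[0.217,0.2,0.205],"twist":[0,-0.222,0],"gripper":-1},{"travel":[0.217,0.2,0.205],"twist":[0,-0.222,0],"gripper":-1},{"travel":[0.217,0.2,0.205],"twist":[0,-0.222,0],"gripper":-1}]' 60; python3 go.py .630 .05 .038 10; python3 caps.py wrist; python3 -c "
from h import *
save(cam('wrist'),'w1.png')"
```

```text
time_s: 0.78
eef_pos: [0.6292, 0.0522, 0.1794]
tcp_rot: [-90.0, 0.2, 10.1]
wrist_force: [-0.1, -0.6, -0.2]
width: 0.0853
t 0.775 pos [0.6292 0.0522 0.1794] rot [-89.96   0.16  10.06] travel [ 0.0031  0.5655 -0.0097] twist [-0.001  0.001 -0.004] width 0.0853 F [-0.1 -0.6 -0.2]
wrist red cap 596 px [224.5 324.7] z 0.0981 xy@med z [ 0.575  -0.0121] ext 0.025 0.031
wrist yellow cap 754 px [322.4 389. ] z 0.0981 xy@med z [ 0.6461 -0.0487] ext 0.029 0.022
wrist green cap 1510 px [324.9 241.6] z 0.0982 xy@med z [0.6294 0.0546] ext 0.029 0.03
```

View pics/w1.png

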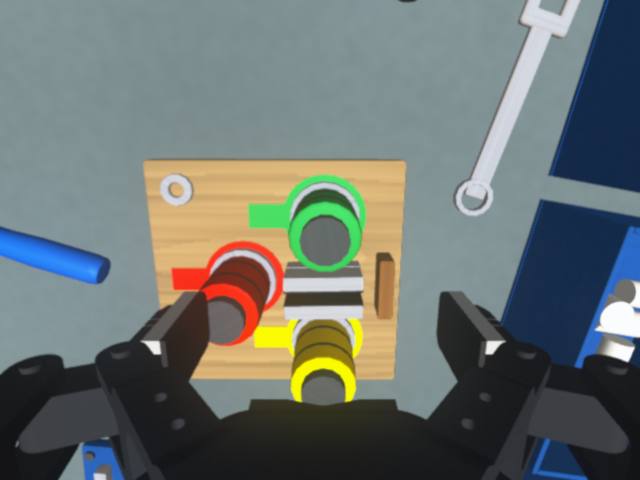

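```bash
python3 -m crank '[{"travel":[0.003,0.24,-0.003],"twist":[0,0,0],"gripper":-1},{"travel":[0.003,0.4,-0.003],"twist":[0,0,0],"gripper":-1},{"travel":[0.003,0.565,-0.003],"twist":[0,0,0],"gripper":-1},{"travel":[0.003,0.565,-0.003],"twist":[0,0,0],"gripper":-1}]' 50; python3 -m crank '[{"travel":[0,0,0],"twist":[0,0,0],"gripper":0.2},{"travel":[0,0,0],"twist":[0,0,0],"gripper":0.4},{"travel":[0,0,0],"twist":[0,0,0],"gripper":1},{"travel":[0,0,0],"twist":[0,0,0],"gripper":1},{"travel":[0,0,0],"twist":[0,0,0],"gripper":1}]' 50;  python3 go.py .630 .05 .038 10; python3 caps.py scene side
```

```text
time_s: 1.38
eef_pos: [0.6285, 0.05, 0.0385]
tcp_rot: [-90.0, 0.2, 9.9]
wrist_force: [0.3, -0.5, 0.4]
width: 0.0854
time_s: 2.0
eef_pos: [0.631, 0.0504, 0.0424]
tcp_rot: [-90.0, -0.2, 10.0]
wrist_force: [-3.0, -1.2, 11.2]
width: 0.0469
t 2.0 pos [0.631  0.0504 0.0424] rot [-90.05  -0.16   9.99] travel [-0.0044  0.0177 -0.001 ] twist [ 0.001 -0.     0.004] width 0.0469 F [-3.  -1.2 11.2]
scene red cap 214 px [313.9 245.8] z 0.0974 xy@med z [ 0.5745 -0.0158] ext 0.029 0.03
scene yellow cap 250 px [340.6 289. ] z 0.0974 xy@med z [ 0.6506 -0.0588] ext 0.029 0.03
scene green cap 94 px [363.2 236. ] z 0.0975 xy@med z [0.6332 0.0434] ext 0.027 0.016
side red cap 155 px [329.3 228.8] z 0.0982 xy@med z [ 0.5718 -0.0155] ext 0.031 0.034
side yellow cap 98 px [378.1 230.2] z 0.0987 xy@med z [ 0.6466 -0.0588] ext 0.028 0.03
side green cap 135 px [335.6 204.7] z 0.0985 xy@med z [0.6158 0.043 ] ext 0.066 0.034
```

```bash
python3 -m crank '[{"travel":[0,-0.05,0],"twist":[0,0,0],"gripper":1},{"travel":[0,-0.2,0],"twist":[0,0,0],"gripper":1},{"travel":[0,-0.4,0],"twist":[0,0,0],"gripper":1},{"travel":[0,-0.4,0],"twist":[0,0,0],"gripper":1}]' 60;  python3 go.py .579 .288 .12 82
```

```text
time_s: 2.6
eef_pos: [0.6318, 0.0506, 0.1453]
tcp_rot: [-90.1, -0.4, 10.0]
wrist_force: [-0.6, 1.0, -4.0]
width: 0.0469
t 2.6 pos [0.6318 0.0506 0.1453] rot [-90.09  -0.41  10.  ] travel [-0.0439  0.0994  0.9719] twist [ 0.007 -1.6    0.007] width 0.0469 F [-0.6  1.  -4. ]
```

```bash
python3 -m crank '[{"travel":[-0.01,0,0.24],"twist":[0,-0.2,0],"gripper":1},{"travel":[-0.02,0,0.48],"twist":[0,-0.4,0],"gripper":1},{"travel":[-0.03,0,0.72],"twist":[0,-0.6,0],"gripper":1},{"travel":[-0.044,0,0.97],"twist":[0,-0.8,0],"gripper":1}]'; python3 -m crank '[{"travel":[0,0,0],"twist":[0,-0.2,0],"gripper":1},{"travel":[0,0,0],"twist":[0,-0.4,0],"gripper":1},{"travel":[0,0,0],"twist":[0,-0.6,0],"gripper":1},{"travel":[0,0,0],"twist":[0,-0.8,0],"gripper":1},{"travel":[0,0,0],"twist":[0,-0.8,0],"gripper":1}]'; python3 go.py .579 .288 .032 82
python3 - <<'E'
from h import *
for n in('wrist','side'): save(cam(n),n+'2.png')
E
python3 caps.py side
```

```text
time_s: 3.1
eef_pos: [0.5763, 0.289, 0.1396]
tcp_rot: [-90.0, 0.0, 46.3]
wrist_force: [-0.3, -0.4, -3.2]
width: 0.047
time_s: 3.72
eef_pos: [0.5769, 0.2874, 0.1395]
tcp_rot: [-89.9, 0.0, 81.9]
wrist_force: [0.1, 0.6, -2.5]
width: 0.0467
t 3.725 pos [0.5769 0.2874 0.1395] rot [-8.995e+01  2.000e-02  8.195e+01] travel [ 0.0039  0.4301 -0.0084] twist [-0.001 -0.001 -0.001] width 0.0467 F [ 0.1  0.6 -2.5]
side red cap 142 px [329.1 229.6] z 0.0981 xy@med z [ 0.5706 -0.0171] ext 0.029 0.031
side yellow cap 127 px [378.4 229.9] z 0.0983 xy@med z [ 0.6477 -0.0579] ext 0.029 0.031
side green cap 43 px [268.2 120. ] z 0.1988 xy@med z [0.5658 0.2398] ext 0.022 0.037
```

View pics/side2.png

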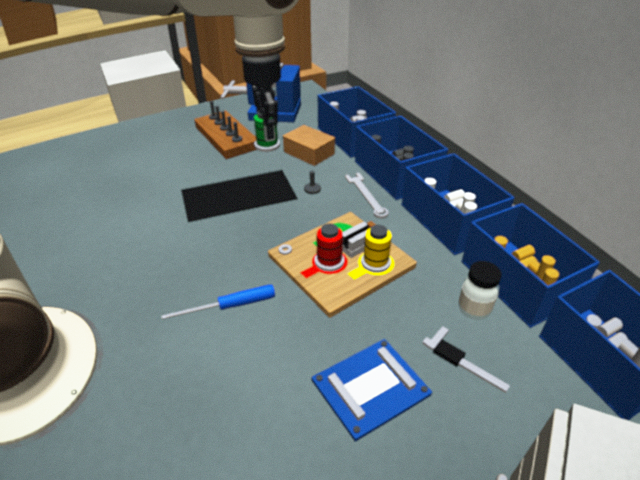

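```bash
python3 -m crank '[{"travel":[0.004,0.2,-0.008],"twist":[0,0,0],"gripper":1},{"travel":[0.004,0.34,-0.008],"twist":[0,0,0],"gripper":1},{"travel":[0.004,0.4,-0.008],"twist":[0,0,0],"gripper":1},{"travel":[0.004,0.425,-0.008],"twist":[0,0,0],"gripper":1},{"travel":[0.004,0.43,-0.008],"twist":[0,0,0],"gripper":1}]'; python3 go.py .579 .288 .028 82; python3 caps.py side
```

```text
time_s: 4.5
eef_pos: [0.5798, 0.2884, 0.0335]
tcp_rot: [-90.1, -0.0, 82.0]
wrist_force: [-1.0, 0.1, -3.2]
width: 0.0465
t 4.5 pos [0.5798 0.2884 0.0335] rot [-9.006e+01 -4.000e-02  8.196e+01] travel [-0.0019  0.0219  0.0031] twist [ 0.001 -0.001  0.001] width 0.0465 F [-1.   0.1 -3.2]
side red cap 139 px [329.1 229.6] z 0.0982 xy@med z [ 0.5705 -0.0174] ext 0.028 0.03
side yellow cap 90 px [378.7 229.7] z 0.0987 xy@med z [ 0.6482 -0.0582] ext 0.028 0.03
side green cap hidden
```

```bash
python3 -m crank '[{"travel":[0,0.012,0],"twist":[0,0,0],"gripper":1},{"travel":[0,0.018,0],"twist":[0,0,0],"gripper":1},{"travel":[0,0.018,0],"twist":[0,0,0],"gripper":1}]'; python3 -c "
from h import *
save(cam('side'),'side3.png')"; python3 caps.py scene side; python3 go.py .579 .288 .028 82
```

```text
time_s: 4.92
eef_pos: [0.5796, 0.2882, 0.0285]
tcp_rot: [-90.0, -0.0, 82.0]
wrist_force: [-0.8, -0.7, 1.1]
width: 0.0469
scene red cap 237 px [313.8 246. ] z 0.0972 xy@med z [ 0.5744 -0.0161] ext 0.029 0.032
scene yellow cap 268 px [340.6 289.2] z 0.0972 xy@med z [ 0.6507 -0.059 ] ext 0.029 0.031
scene green cap 31 px [391.5 150.6] z 0.0856 xy@med z [0.584 0.242] ext 0.015 0.026
side red cap 135 px [329.1 229.5] z 0.0981 xy@med z [ 0.5707 -0.0168] ext 0.028 0.029
side yellow cap 123 px [378.5 230.2] z 0.0983 xy@med z [ 0.6474 -0.0587] ext 0.028 0.029
side green cap 32 px [275.1 167.4] z 0.0871 xy@med z [0.5719 0.237 ] ext 0.021 0.017
t 5.075 pos [0.5796 0.2882 0.0285] rot [-9.003e+01 -2.000e-02  8.199e+01] travel [-0.0011  0.002   0.0021] twist [ 0.001 -0.     0.   ] width 0.0468 F [-0.2 -0.9  4.3]
```

View pics/side3.png

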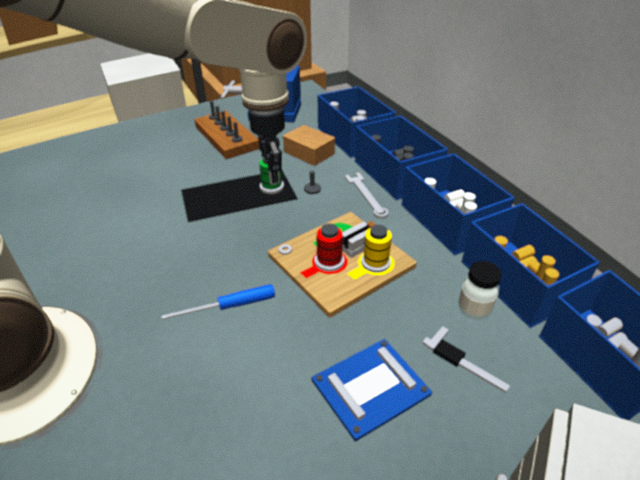

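```bash
python3 -m crank '[{"travel":[0,0,0],"twist":[0,0,0],"gripper":-0.5},{"travel":[0,0,0],"twist":[0,0,0],"gripper":-1},{"travel":[0,0,0],"twist":[0,0,0],"gripper":-1},{"travel":[0,-0.2,0],"twist":[0,0,0],"gripper":-1},{"travel":[0,-0.44,0],"twist":[0,0,0],"gripper":-1}]'; python3 go.py .5725 -.0165 .14 100;python3 caps.py side
```

```text
time_s: 5.7
eef_pos: [0.5787, 0.2879, 0.1383]
tcp_rot: [-89.9, 0.1, 82.0]
wrist_force: [0.7, -0.4, -0.9]
width: 0.0854
t 5.7 pos [0.5787 0.2879 0.1383] rot [-8.987e+01  6.000e-02  8.199e+01] travel [-1.2093 -0.0056 -0.1452] twist [-0.003 -0.4   -0.001] width 0.0854 F [ 0.7 -0.4 -0.9]
side red cap 135 px [329.1 229.4] z 0.0981 xy@med z [ 0.5708 -0.0168] ext 0.027 0.029
side yellow cap 111 px [378.4 230.2] z 0.0986 xy@med z [ 0.6472 -0.0589] ext 0.028 0.031
side green cap 71 px [268.9 158.1] z 0.0832 xy@med z [0.5769 0.286 ] ext 0.028 0.032
```

```bash
python3 -m crank '[{"travel":[-0.24,-0.04,-0.03],"twist":[0,-0.1,0],"gripper":-1},{"travel":[-0.48,-0.04,-0.06],"twist":[0,-0.2,0],"gripper":-1},{"travel":[-0.72,-0.04,-0.09],"twist":[0,-0.3,0],"gripper":-1},{"travel":[-0.95,-0.04,-0.12],"twist":[0,-0.4,0],"gripper":-1},{"travel":[-0.95,-0.04,-0.12],"twist":[0,-0.4,0],"gripper":-1}]'; python3 go.py .5725 -.016 .15 100
```

```text
time_s: 6.38
eef_pos: [0.5759, 0.0453, 0.148]
tcp_rot: [-90.0, 0.0, 99.8]
wrist_force: [-0.0, 0.3, -0.2]
width: 0.0851
t 6.375 pos [0.5759 0.0453 0.148 ] rot [-9.001e+01  4.000e-02  9.982e+01] travel [-0.2393 -0.0078  0.0554] twist [ 0.    -0.004 -0.001] width 0.0851 F [-0.   0.3 -0.2]
```

```bash
python3 -m crank '[{"travel":[-0.239,-0.004,0.055],"twist":[0,0,0],"gripper":-1},{"travel":[-0.239,-0.004,0.055],"twist":[0,0,0],"gripper":-1}]'; python3 caps.py wrist;python3 go.py .5725 -.016 .04 100
```

```text
time_s: 6.62
eef_pos: [0.5727, -0.0148, 0.1489]
tcp_rot: [-90.0, 0.0, 99.8]
wrist_force: [0.6, -0.1, -0.3]
width: 0.0854
wrist red cap 1864 px [324.6 255.5] z 0.0982 xy@med z [ 0.5699 -0.013 ] ext 0.03 0.03
wrist yellow cap 1326 px [230.5 364.6] z 0.0982 xy@med z [ 0.6445 -0.0554] ext 0.031 0.03
t 6.675 pos [ 0.5728 -0.0132  0.1489] rot [-9.000e+01 -1.000e-02  9.985e+01] travel [-0.0108  0.4357  0.0031] twist [ 0.    -0.003  0.   ] width 0.0854 F [-0.4  1.   0.1]
```

```bash
python3 -m crank '[{"travel":[-0.004,0.22,0],"twist":[0,0,0],"gripper":-1},{"travel":[-0.004,0.38,0],"twist":[0,0,0],"gripper":-1},{"travel":[-0.004,0.436,0],"twist":[0,0,0],"gripper":-1},{"travel":[-0.004,0.436,0],"twist":[0,0,0],"gripper":-1},{"travel":[-0.004,0.436,0],"twist":[0,0,0],"gripper":-0.2}]'; python3 go.py .5725 -.016 .04 100;  python3 -m crank '[{"travel":[0,0,0],"twist":[0,0,0],"gripper":0.1},{"travel":[0,0,0],"twist":[0,0,0],"gripper":0.4},{"travel":[0,0,0],"twist":[0,0,0],"gripper":1},{"travel":[0,0,0],"twist":[0,0,0],"gripper":1},{"travel":[0,0,0],"twist":[0,0,0],"gripper":1}]' 60;  python3 go.py .5725 -.016 .04 100
```

```text
time_s: 7.3
eef_pos: [0.5739, -0.0132, 0.0417]
tcp_rot: [-90.1, 0.0, 100.0]
wrist_force: [0.9, 0.4, 0.5]
width: 0.0697
t 7.3 pos [ 0.5739 -0.0132  0.0417] rot [-9.0120e+01  4.0000e-02  1.0001e+02] travel [-0.0101  0.0069  0.0075] twist [ 0.003  0.    -0.001] width 0.0697 F [0.9 0.4 0.5]
time_s: 7.92
eef_pos: [0.5736, -0.0135, 0.0415]
tcp_rot: [-90.1, 0.0, 100.0]
wrist_force: [-2.2, -0.2, 9.2]
width: 0.0464
t 7.925 pos [ 0.5736 -0.0135  0.0415] rot [-9.011e+01  3.000e-02  9.999e+01] travel [-0.0092  0.0061  0.006 ] twist [ 0.002 -0.    -0.001] width 0.0464 F [-2.2 -0.2  9.2]
```

```bash
python3 -m crank '[{"travel":[0,-0.05,0],"twist":[0,0,0],"gripper":1},{"travel":[0,-0.2,0],"twist":[0,0,0],"gripper":1},{"travel":[0,-0.4,0],"twist":[0,0,0],"gripper":1},{"travel":[0,-0.4,0],"twist":[0,0,0],"gripper":1}]';  python3 go.py .5 .298 .14 82
```

```text
time_s: 8.43
eef_pos: [0.5746, -0.0137, 0.1448]
tcp_rot: [-90.4, 0.1, 100.0]
wrist_force: [0.3, -0.6, -3.4]
width: 0.0463
t 8.425 pos [ 0.5746 -0.0137  0.1448] rot [-90.37   0.13  99.99] travel [1.2796 0.0156 0.0777] twist [ 0.009  0.4   -0.002] width 0.0463 F [ 0.3 -0.6 -3.4]
```

```bash
python3 -m crank '[{"travel":[0.24,0,0.02],"twist":[0,0.1,0],"gripper":1},{"travel":[0.48,0,0.03],"twist":[0,0.2,0],"gripper":1},{"travel":[0.72,0,0.05],"twist":[0,0.3,0],"gripper":1},{"travel":[0.95,0,0.06],"twist":[0,0.4,0],"gripper":1},{"travel":[0.95,0,0.06],"twist":[0,0.4,0],"gripper":1}]'; python3 go.py .5 .298 .14 82
```

```text
time_s: 9.05
eef_pos: [0.5154, 0.2211, 0.1395]
tcp_rot: [-89.9, -0.0, 82.2]
wrist_force: [-0.4, -0.8, -2.8]
width: 0.0469
t 9.05 pos [0.5154 0.2211 0.1395] rot [-8.993e+01 -1.000e-02  8.216e+01] travel [ 0.2962 -0.0019  0.1028] twist [-0.002  0.004  0.   ] width 0.0469 F [-0.4 -0.8 -2.8]
```

```bash
python3 -m crank '[{"travel":[0.2,0,0.07],"twist":[0,0,0],"gripper":1},{"travel":[0.296,0,0.103],"twist":[0,0,0],"gripper":1},{"travel":[0.296,0.1,0.103],"twist":[0,0,0],"gripper":1},{"travel":[0.296,0.28,0.103],"twist":[0,0,0],"gripper":1},{"travel":[0.296,0.38,0.103],"twist":[0,0,0],"gripper":1}]'; python3 -m crank '[{"travel":[0,0,0],"twist":[0,0,0],"gripper":1}]';  python3 go.py .5 .298 .028 82
```

```text
time_s: 9.68
eef_pos: [0.5008, 0.2937, 0.0424]
tcp_rot: [-89.9, 0.1, 82.0]
wrist_force: [1.4, -0.7, -3.1]
width: 0.0472
time_s: 9.8
eef_pos: [0.5007, 0.2937, 0.043]
tcp_rot: [-89.8, 0.1, 82.0]
wrist_force: [0.6, -0.9, -2.5]
width: 0.0468
t 9.8 pos [0.5007 0.2937 0.043 ] rot [-89.79   0.13  81.98] travel [0.0168 0.0601 0.0051] twist [-0.005 -0.001 -0.003] width 0.0468 F [ 0.6 -0.9 -2.5]
```

```bash
python3 -m crank '[{"travel":[0.016,0.03,0.005],"twist":[0,0,0],"gripper":1},{"travel":[0.016,0.048,0.005],"twist":[0,0,0],"gripper":1},{"travel":[0.016,0.058,0.005],"twist":[0,0,0],"gripper":1},{"travel":[0.016,0.058,0.005],"twist":[0,0,0],"gripper":1}]';  python3 go.py .5 .298 .028 82
```

```text
time_s: 10.3
eef_pos: [0.5011, 0.2989, 0.0307]
tcp_rot: [-90.0, -0.0, 82.0]
wrist_force: [-0.6, 0.3, -4.0]
width: 0.0468
t 10.3 pos [0.5011 0.2989 0.0307] rot [-90.    -0.    81.99] travel [-0.004   0.0107  0.0038] twist [-0. -0.  0.] width 0.0468 F [-0.6  0.3 -4. ]
```

```bash
python3 -m crank '[{"travel":[0,0.007,0],"twist":[0,0,0],"gripper":1},{"travel":[0,0.012,0],"twist":[0,0,0],"gripper":1},{"travel":[0,0.012,0],"twist":[0,0,0],"gripper":1}]';  python3 go.py .5 .298 .028 82
```

```text
time_s: 10.68
eef_pos: [0.5011, 0.2989, 0.0276]
tcp_rot: [-90.0, -0.0, 82.0]
wrist_force: [-0.0, -0.1, -0.9]
width: 0.0469
t 10.675 pos [0.5011 0.2989 0.0276] rot [-9.000e+01 -1.000e-02  8.199e+01] travel [-0.0042 -0.0015  0.004 ] twist [ 0. -0.  0.] width 0.0469 F [-0.  -0.1 -0.9]
```

Contact. Release, rise, return to yellow (jaw along board x, yaw 10).

```bash
python3 -m crank '[{"travel":[0,0,0],"twist":[0,0,0],"gripper":-0.5},{"travel":[0,0,0],"twist":[0,0,0],"gripper":-1},{"travel":[0,0,0],"twist":[0,0,0],"gripper":-1},{"travel":[0,-0.2,0],"twist":[0,0,0],"gripper":-1},{"travel":[0,-0.44,0],"twist":[0,0,0],"gripper":-1}]'; python3 go.py .649 -.0565 .15 10;python3 caps.py side
```

```text
time_s: 11.3
eef_pos: [0.5005, 0.2986, 0.138]
tcp_rot: [-89.9, 0.1, 82.0]
wrist_force: [1.2, 0.5, 0.0]
width: 0.0853
t 11.3 pos [0.5005 0.2986 0.138 ] rot [-8.988e+01  7.000e-02  8.199e+01] travel [-1.3238 -0.0479 -0.7861] twist [-1.0e-03  1.6e+00 -3.0e-03] width 0.0853 F [1.2 0.5 0. ]
side red cap 79 px [234.3 164.4] z 0.0832 xy@med z [0.499 0.297] ext 0.028 0.033
side yellow cap 109 px [378.7 230.2] z 0.0987 xy@med z [ 0.6476 -0.0593] ext 0.027 0.03
side green cap 75 px [269.1 158.1] z 0.0835 xy@med z [0.5771 0.2853] ext 0.029 0.03
```

```bash
python3 -m crank '[{"travel":[-0.18,-0.06,-0.10],"twist":[0,0.2,0],"gripper":-1},{"travel":[-0.36,-0.06,-0.20],"twist":[0,0.4,0],"gripper":-1},{"travel":[-0.54,-0.06,-0.31],"twist":[0,0.6,0],"gripper":-1},{"travel":[-0.73,-0.06,-0.42],"twist":[0,0.8,0],"gripper":-1},{"travel":[-0.9,-0.06,-0.53],"twist":[0,0.99,0],"gripper":-1}]'; python3 go.py .6495 -.057 .15 10
```

```text
time_s: 11.98
eef_pos: [0.6015, 0.0557, 0.1527]
tcp_rot: [-90.0, -0.0, 37.1]
wrist_force: [1.0, 0.5, -0.6]
width: 0.0855
t 11.975 pos [0.6015 0.0557 0.1527] rot [-9.001e+01 -2.000e-02  3.713e+01] travel [-0.1191  0.0109 -0.4755] twist [0.    0.603 0.   ] width 0.0855 F [ 1.   0.5 -0.6]
```

```bash
python3 -m crank '[{"travel":[-0.06,0,-0.23],"twist":[0,0.2,0],"gripper":-1},{"travel":[-0.119,0.01,-0.475],"twist":[0,0.4,0],"gripper":-1},{"travel":[-0.119,0.01,-0.475],"twist":[0,0.603,0],"gripper":-1},{"travel":[-0.119,0.01,-0.475],"twist":[0,0.603,0],"gripper":-1}]'; python3 go.py .6495 -.057 .041 10
```

```text
time_s: 12.48
eef_pos: [0.6495, -0.0553, 0.1497]
tcp_rot: [-90.0, 0.0, 10.3]
wrist_force: [-0.1, 0.4, 0.5]
width: 0.0859
t 12.475 pos [ 0.6495 -0.0553  0.1497] rot [-8.998e+01  2.000e-02  1.029e+01] travel [-0.0012  0.4348 -0.0069] twist [-0.     0.007 -0.001] width 0.0859 F [-0.1  0.4  0.5]
```

```bash
python3 -m crank '[{"travel":[-0.001,0.22,-0.006],"twist":[0,0.007,0],"gripper":-1},{"travel":[-0.001,0.38,-0.006],"twist":[0,0.007,0],"gripper":-1},{"travel":[-0.001,0.434,-0.006],"twist":[0,0.007,0],"gripper":-1},{"travel":[-0.001,0.434,-0.006],"twist":[0,0.007,0],"gripper":-1},{"travel":[-0.001,0.434,-0.006],"twist":[0,0.007,0],"gripper":-0.2}]'; python3 go.py .6495 -.057 .041 10;  python3 -m crank '[{"travel":[0,0,0],"twist":[0,0,0],"gripper":0.1},{"travel":[0,0,0],"twist":[0,0,0],"gripper":0.4},{"travel":[0,0,0],"twist":[0,0,0],"gripper":1},{"travel":[0,0,0],"twist":[0,0,0],"gripper":1},{"travel":[0,0,0],"twist":[0,0,0],"gripper":1}]' 60;  python3 go.py .6495 -.057 .041 10; python3 -m crank '[{"travel":[0,-0.05,0],"twist":[0,0,0],"gripper":1},{"travel":[0,-0.2,0],"twist":[0,0,0],"gripper":1},{"travel":[0,-0.4,0],"twist":[0,0,0],"gripper":1},{"travel":[0,-0.4,0],"twist":[0,0,0],"gripper":1}]';  python3 go.py .421 .309 .14 82
```

```text
time_s: 13.1
eef_pos: [0.6505, -0.0562, 0.0435]
tcp_rot: [-90.1, -0.1, 10.1]
wrist_force: [-0.2, -1.1, 0.6]
width: 0.0696
t 13.1 pos [ 0.6505 -0.0562  0.0435] rot [-90.05  -0.14  10.06] travel [-0.0045  0.0102 -0.0024] twist [0.001 0.001 0.003] width 0.0696 F [-0.2 -1.1  0.6]
time_s: 13.72
eef_pos: [0.6501, -0.0564, 0.0432]
tcp_rot: [-90.0, -0.1, 10.0]
wrist_force: [-3.2, 0.8, 10.3]
width: 0.0473
t 13.725 pos [ 0.6501 -0.0564  0.0432] rot [-90.04  -0.1   10.01] travel [-0.0028  0.0087 -0.0021] twist [0.001 0.    0.002] width 0.0473 F [-3.2  0.8 10.3]
time_s: 14.22
eef_pos: [0.6512, -0.0566, 0.1467]
tcp_rot: [-90.2, -0.4, 10.0]
wrist_force: [1.0, 0.3, -3.5]
width: 0.0469
t 14.225 pos [ 0.6512 -0.0566  0.1467] rot [-90.15  -0.38  10.  ] travel [-0.653   0.0185  1.6002] twist [ 0.008 -1.6    0.005] width 0.0469 F [ 1.   0.3 -3.5]
```

```bash
python3 -m crank '[{"travel":[-0.09,0,0.22],"twist":[0,-0.2,0],"gripper":1},{"travel":[-0.18,0,0.44],"twist":[0,-0.4,0],"gripper":1},{"travel":[-0.27,0,0.66],"twist":[0,-0.6,0],"gripper":1},{"travel":[-0.36,0,0.88],"twist":[0,-0.8,0],"gripper":1},{"travel":[-0.4,0,0.98],"twist":[0,-0.99,0],"gripper":1}]';  python3 go.py .421 .309 .14 82
```

```text
time_s: 14.85
eef_pos: [0.5066, 0.1697, 0.1415]
tcp_rot: [-90.0, 0.0, 54.9]
wrist_force: [0.9, 0.2, -2.8]
width: 0.0468
t 14.85 pos [0.5066 0.1697 0.1415] rot [-8.996e+01  1.000e-02  5.494e+01] travel [0.2593 0.0062 0.6003] twist [-0.001 -0.601  0.   ] width 0.0468 F [ 0.9  0.2 -2.8]
```

```bash
python3 -m crank '[{"travel":[0.09,0,0.2],"twist":[0,-0.2,0],"gripper":1},{"travel":[0.18,0,0.4],"twist":[0,-0.4,0],"gripper":1},{"travel":[0.259,0,0.6],"twist":[0,-0.6,0],"gripper":1},{"travel":[0.259,0,0.6],"twist":[0,-0.6,0],"gripper":1},{"travel":[0.259,0.15,0.6],"twist":[0,-0.6,0],"gripper":1}]';  python3 go.py .421 .309 .0292 82
```

```text
time_s: 15.48
eef_pos: [0.4249, 0.3082, 0.1056]
tcp_rot: [-90.2, -0.1, 81.6]
wrist_force: [1.0, -0.4, -3.4]
width: 0.0468
t 15.475 pos [0.4249 0.3082 0.1056] rot [-90.21  -0.14  81.57] travel [-0.      0.3055  0.0172] twist [ 0.005 -0.01   0.003] width 0.0468 F [ 1.  -0.4 -3.4]
```

```bash
python3 -m crank '[{"travel":[0,0.15,0.016],"twist":[0,0,0],"gripper":1},{"travel":[0,0.24,0.016],"twist":[0,0,0],"gripper":1},{"travel":[0,0.27,0.016],"twist":[0,0,0],"gripper":1},{"travel":[0,0.29,0.016],"twist":[0,0,0],"gripper":1},{"travel":[0,0.29,0.016],"twist":[0,0,0],"gripper":1}]';  python3 go.py .421 .309 .0285 82
```

```text
time_s: 16.1
eef_pos: [0.4204, 0.308, 0.032]
tcp_rot: [-90.0, -0.0, 81.5]
wrist_force: [0.1, -0.4, -2.2]
width: 0.0469
t 16.1 pos [0.4204 0.308  0.032 ] rot [-9.003e+01 -2.000e-02  8.152e+01] travel [ 0.0045  0.0142 -0.0019] twist [ 0.001 -0.011  0.   ] width 0.0469 F [ 0.1 -0.4 -2.2]
```

```bash
python3 -m crank '[{"travel":[0,0.008,0],"twist":[0,0,0],"gripper":1},{"travel":[0,0.014,0],"twist":[0,0,0],"gripper":1},{"travel":[0,0.014,0],"twist":[0,0,0],"gripper":1}]';  python3 go.py .421 .309 .0285 82; python3 -m crank '[{"travel":[0,0,0],"twist":[0,0,0],"gripper":-0.5},{"travel":[0,0,0],"twist":[0,0,0],"gripper":-1},{"travel":[0,0,0],"twist":[0,0,0],"gripper":-1},{"travel":[0,-0.2,0],"twist":[0,0,0],"gripper":-1},{"travel":[0,-0.44,0],"twist":[0,0,0],"gripper":-1}]'; python3 go.py .640 -.003 .15 100;python3 caps.py side
python3 - <<'E'
from m import *
for n in('scene','side'):
    c=cam(n);save(c,n+'4.png');P=allp(c);H=hsv(c);X,Y,Z=P[...,0],P[...,1],P[...,2]
    m=big((abs(Z-.058)<.005)&(X>.58)&(X<.72)&(abs(Y)<.06));print('shoe',rect(c,m,.058))
    m=big((H[...,1]<40)&(H[...,2]>225)&(X>.4)&(X<.6)&(Y<-.2)&(Z<.016));print('patch',rect(c,m,.012))
    m=big((H[...,2]<60)&(H[...,1]<120)&(abs(Z)<.012)&(Y>.15)&(X>.3)&(X<.75));print('mat',rect(c,m,.004))
    if n=='side': cv2.imwrite('pics/s4.png',cv2.cvtColor(c['image'][130:430,150:500],cv2.COLOR_RGB2BGR))
E
```

```text
time_s: 16.48
eef_pos: [0.4203, 0.3081, 0.0292]
tcp_rot: [-90.1, -0.0, 81.5]
wrist_force: [-4.2, -3.6, 11.9]
width: 0.0471
t 16.475 pos [0.4203 0.3081 0.0292] rot [-9.005e+01 -3.000e-02  8.155e+01] travel [ 0.0038  0.0026 -0.0022] twist [ 0.001 -0.01   0.001] width 0.0471 F [-4.2 -3.6 11.9]
time_s: 17.1
eef_pos: [0.4194, 0.3077, 0.1386]
tcp_rot: [-89.9, 0.1, 81.5]
wrist_force: [0.4, 0.7, 0.5]
width: 0.0856
t 17.1 pos [0.4194 0.3077 0.1386] rot [-8.989e+01  8.000e-02  8.154e+01] travel [-1.0994 -0.0462 -1.0557] twist [-0.003 -0.41  -0.001] width 0.0856 F [0.4 0.7 0.5]
side red cap 84 px [234.4 164.6] z 0.0833 xy@med z [0.4989 0.2961] ext 0.029 0.033
side yellow cap hidden
side green cap 72 px [269.1 158. ] z 0.0834 xy@med z [0.5773 0.2858] ext 0.027 0.031
shoe ((638.9370727539062, 4.049681663513184), (59.999698638916016, 14.868332862854004), 11.417263984680176)
patch ((507.4530944824219, -277.6390075683594), (74.27182006835938, 39.41338348388672), 4.783140659332275)
mat ((500.390625, 298.2536315917969), (129.9640350341797, 248.24429321289062), 82.6044921875)
shoe ((640.0081787109375, -16.712722778320312), (63.41245651245117, 16.949106216430664), 9.876500129699707)
patch ((507.8322448730469, -276.2870178222656), (74.7433853149414, 40.677223205566406), 4.660949230194092)
mat ((497.59808349609375, 298.2247314453125), (127.55902099609375, 245.85494995117188), 82.34953308105469)
```

View pics/s4.png

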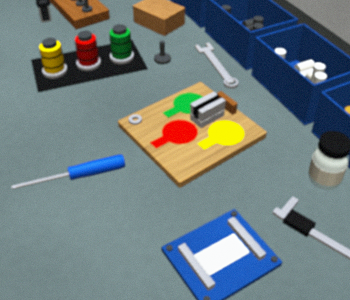

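```bash
python3 -m crank '[{"travel":[-0.18,-0.03,-0.17],"twist":[0,-0.1,0],"gripper":-1},{"travel":[-0.36,-0.03,-0.34],"twist":[0,-0.2,0],"gripper":-1},{"travel":[-0.54,-0.03,-0.52],"twist":[0,-0.3,0],"gripper":-1},{"travel":[-0.72,-0.03,-0.69],"twist":[0,-0.4,0],"gripper":-1},{"travel":[-0.9,-0.03,-0.87],"twist":[0,-0.41,0],"gripper":-1}]'; python3 go.py .6405 -.0025 .15 100
python3 - <<'E'
from m import *
for n in('scene','side'):
    c=cam(n);H=hsv(c);P=allp(c);X,Y,Z=P[...,0],P[...,1],P[...,2]
    for k,f in COL.items():
        m=big(f(H)&(X>.5)&(X<.75)&(Y<.15)&(Z<.03)&(Z>.005))
        q=onplane(c,np.argwhere(m)[:,::-1],.018)[:,:2]
        g=np.zeros((400,400),np.uint8);ij=((q-[.5,-.2])*1000).round().astype(int);g[ij[:,0],ij[:,1]]=1
        g=cv2.morphologyEx(g,cv2.MORPH_CLOSE,np.ones((7,7)));g=cv2.morphologyEx(g,cv2.MORPH_OPEN,cv2.getStructuringElement(cv2.MORPH_ELLIPSE,(41,41)))
        cs,_=cv2.findContours(g,cv2.RETR_EXTERNAL,cv2.CHAIN_APPROX_NONE)
        (cy,cx),r=cv2.minEnclosingCircle(max(cs,key=cv2.contourArea));print(n,k,'seat',round(cx/1000+.5,4),round(cy/1000-.2,4),'r',round(r,1),'area',g.sum())
E
```

```text
time_s: 17.88
eef_pos: [0.6016, 0.0529, 0.1445]
tcp_rot: [-89.9, -0.0, 100.1]
wrist_force: [1.4, 1.2, 0.3]
width: 0.0854
t 17.875 pos [0.6016 0.0529 0.1445] rot [-8.9930e+01 -2.0000e-02  1.0007e+02] travel [-0.2454 -0.0221 -0.1144] twist [-0.002  0.001  0.   ] width 0.0854 F [1.4 1.2 0.3]
scene red seat 0.573 -0.0155 r 33.4 area 3327
scene yellow seat 0.65 -0.0582 r 34.0 area 3428
scene green seat 0.6305 0.055 r 30.6 area 2403
side red seat 0.573 -0.0145 r 32.0 area 3077
side yellow seat 0.6488 -0.056 r 34.3 area 3533Traceback (most recent call last):
  File "<stdin>", line 10, in <module>
ValueError: max() iterable argument is empty
```

```bash
python3 -m crank '[{"travel":[-0.2,0,-0.09],"twist":[0,0,0],"gripper":-1},{"travel":[-0.245,0,-0.114],"twist":[0,0,0],"gripper":-1},{"travel":[-0.245,0,-0.114],"twist":[0,0,0],"gripper":-1}]'; python3 go.py .6405 -.0025 .029 100;python3 -c "
from h import *
save(cam('wrist'),'w5.png')"
```

```text
time_s: 18.35
eef_pos: [0.6395, -0.0008, 0.1444]
tcp_rot: [-89.9, -0.0, 99.9]
wrist_force: [0.2, -0.1, -0.3]
width: 0.0855
t 18.35 pos [ 0.6395 -0.0008  0.1444] rot [-8.991e+01 -4.000e-02  9.993e+01] travel [-0.0078  0.4616 -0.0035] twist [-0.002 -0.002  0.001] width 0.0855 F [ 0.2 -0.1 -0.3]
```

View pics/w5.png

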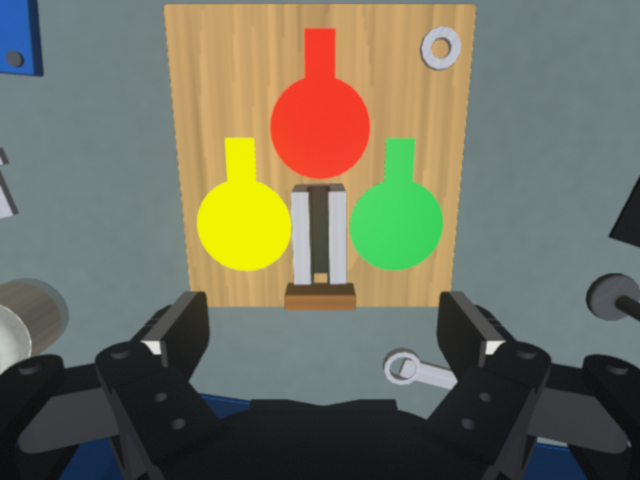

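```bash
python3 -m crank '[{"travel":[-0.006,0.22,-0.003],"twist":[0,0,0],"gripper":-1},{"travel":[-0.006,0.4,-0.003],"twist":[0,0,0],"gripper":-0.5},{"travel":[-0.006,0.46,-0.003],"twist":[0,0,0],"gripper":-0.2},{"travel":[-0.006,0.46,-0.003],"twist":[0,0,0],"gripper":-0.2},{"travel":[-0.006,0.46,-0.003],"twist":[0,0,0],"gripper":0.1}]' 60; python3 go.py .6405 -.0025 .029 100;  python3 -m crank '[{"travel":[0,0,0],"twist":[0,0,0],"gripper":0.3},{"travel":[0,0,0],"twist":[0,0,0],"gripper":0.5},{"travel":[0,0,0],"twist":[0,0,0],"gripper":1},{"travel":[0,0,0],"twist":[0,0,0],"gripper":1},{"travel":[0,0,0],"twist":[0,0,0],"gripper":1}]' 60;  python3 go.py .6405 -.0025 .029 100; python3 -m crank '[{"travel":[0,-0.05,0],"twist":[0,0,0],"gripper":1},{"travel":[0,-0.2,0],"twist":[0,0,0],"gripper":1},{"travel":[0,-0.4,0],"twist":[0,0,0],"gripper":1},{"travel":[0,-0.4,0],"twist":[0,0,0],"gripper":1}]';  python3 go.py .509 -.275 .13 94.7
```

```text
time_s: 19.02
eef_pos: [0.6416, -0.0017, 0.0326]
tcp_rot: [-90.1, 0.0, 100.0]
wrist_force: [-0.8, -1.0, -0.4]
width: 0.0384
t 19.025 pos [ 0.6416 -0.0017  0.0326] rot [-9.0140e+01  4.0000e-02  1.0001e+02] travel [-0.0024  0.0145  0.005 ] twist [ 0.003  0.    -0.001] width 0.0384 F [-0.8 -1.  -0.4]
time_s: 19.65
eef_pos: [0.6418, -0.0018, 0.0329]
tcp_rot: [-90.2, 0.0, 100.0]
wrist_force: [-1.2, 1.7, 8.5]
width: 0.0327
t 19.65 pos [ 0.6418 -0.0018  0.0329] rot [-9.019e+01  4.000e-02  9.999e+01] travel [-0.0017  0.0155  0.0057] twist [ 0.004 -0.    -0.001] width 0.0327 F [-1.2  1.7  8.5]
time_s: 20.15
eef_pos: [0.6425, -0.0021, 0.1362]
tcp_rot: [-90.4, 0.1, 100.0]
wrist_force: [0.1, 0.4, -2.7]
width: 0.0333
t 20.15 pos [ 0.6425 -0.0021  0.1362] rot [-90.42   0.13  99.99] travel [-0.9821  0.0218  0.7156] twist [ 0.01   0.118 -0.002] width 0.0333 F [ 0.1  0.4 -2.7]
```

```bash
python3 -m crank '[{"travel":[-0.19,0,0.14],"twist":[0.01,0.03,0],"gripper":1},{"travel":[-0.38,0,0.28],"twist":[0.01,0.06,0],"gripper":1},{"travel":[-0.57,0,0.42],"twist":[0.01,0.09,0],"gripper":1},{"travel":[-0.76,0.02,0.56],"twist":[0.01,0.118,0],"gripper":1},{"travel":[-0.97,0.02,0.71],"twist":[0.01,0.118,0],"gripper":1}]';python3 -m crank '[{"travel":[0,0,0],"twist":[0,0,0],"gripper":1}]';  python3 go.py .509 -.2765 .085 94.7
```

```text
time_s: 20.78
eef_pos: [0.5075, -0.271, 0.1254]
tcp_rot: [-89.5, 0.0, 94.7]
wrist_force: [1.6, 0.3, -2.8]
width: 0.0331
time_s: 20.9
eef_pos: [0.5068, -0.2731, 0.1255]
tcp_rot: [-89.5, 0.0, 94.4]
wrist_force: [-0.3, 0.4, -2.1]
width: 0.0332
t 20.9 pos [ 0.5068 -0.2731  0.1255] rot [-8.951e+01  5.000e-02  9.441e+01] travel [-0.0141  0.1621 -0.009 ] twist [-0.011 -0.006 -0.001] width 0.0332 F [-0.3  0.4 -2.1]
```

```bash
python3 -m crank '[{"travel":[-0.014,0.1,-0.009],"twist":[-0.011,-0.006,0],"gripper":1},{"travel":[-0.014,0.2,-0.009],"twist":[-0.011,-0.006,0],"gripper":1},{"travel":[-0.014,0.24,-0.009],"twist":[-0.011,-0.006,0],"gripper":1},{"travel":[-0.014,0.24,-0.009],"twist":[-0.011,-0.006,0],"gripper":1}]';python3 go.py .509 -.2765 .0275 94.7
python3 - <<'E'
from m import *
c=cam('wrist');save(c,'w6.png');c=cam('side');
cv2.imwrite('pics/s6.png',cv2.resize(cv2.cvtColor(c['image'][280:460,290:470],cv2.COLOR_RGB2BGR),None,fx=3,fy=3))
E
```

```text
time_s: 21.4
eef_pos: [0.5109, -0.2726, 0.0654]
tcp_rot: [-90.0, -0.0, 95.0]
wrist_force: [0.2, 0.4, -1.5]
width: 0.0331
t 21.4 pos [ 0.5109 -0.2726  0.0654] rot [-9.001e+01 -1.000e-02  9.498e+01] travel [-0.0149  0.1515  0.009 ] twist [0.    0.006 0.   ] width 0.0331 F [ 0.2  0.4 -1.5]
```

View pics/w6.png

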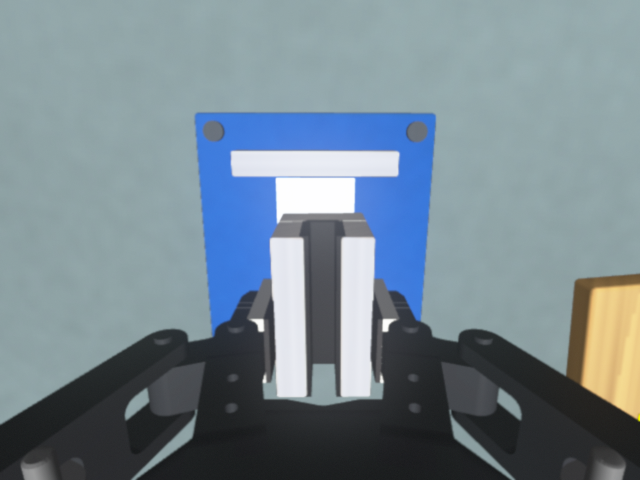

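View pics/s6.png

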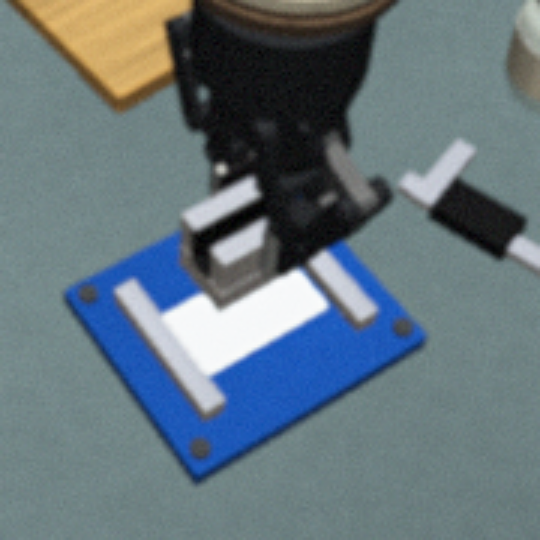

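```bash
python3 -m crank '[{"travel":[-0.015,0.02,0.009],"twist":[0,0.006,0],"gripper":1},{"travel":[-0.015,0.08,0.009],"twist":[0,0.006,0],"gripper":1},{"travel":[-0.015,0.12,0.009],"twist":[0,0.006,0],"gripper":1},{"travel":[-0.015,0.13,0.009],"twist":[0,0.006,0],"gripper":1},{"travel":[-0.015,0.13,0.009],"twist":[0,0.006,0],"gripper":1}]';python3 go.py .509 -.2765 .0275 94.7
python3 - <<'E'
from m import *
c=cam('wrist');save(c,'w7.png')
for r,z in((0,.012),):
    H=hsv(c);m=big((H[...,1]<30)&(H[...,2]>235)&(np.arange(480)[:,None]<260)); uv=np.argwhere(m)[:,::-1];print(uv.min(0),uv.max(0))
E
```

```text
time_s: 22.12
eef_pos: [0.509, -0.277, 0.0328]
tcp_rot: [-90.0, 0.0, 94.7]
wrist_force: [0.3, -0.4, -2.4]
width: 0.0333
t 22.125 pos [ 0.509  -0.277   0.0328] rot [-9.003e+01  1.000e-02  9.468e+01] travel [ 0.002   0.0213 -0.0002] twist [ 0.001 -0.    -0.   ] width 0.0333 F [ 0.3 -0.4 -2.4]
[223 162] [423 189]
```

View pics/w7.png

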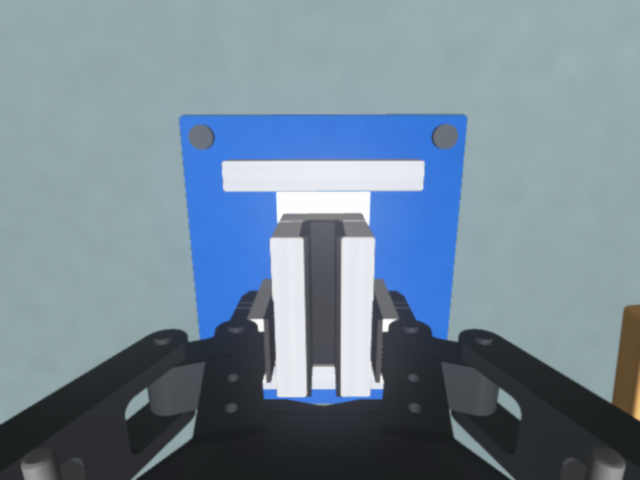

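```bash
python3 -m crank '[{"travel":[0.002,0.012,0],"twist":[0,0,0],"gripper":1},{"travel":[0.002,0.018,0],"twist":[0,0,0],"gripper":1},{"travel":[0.002,0.024,0],"twist":[0,0,0],"gripper":1},{"travel":[0.002,0.024,0],"twist":[0,0,0],"gripper":1}]';python3 go.py .509 -.2765 .0265 94.7
```

```text
time_s: 22.68
eef_pos: [0.509, -0.2765, 0.027]
tcp_rot: [-90.0, 0.0, 94.7]
wrist_force: [0.1, 0.4, -2.1]
width: 0.033
t 22.675 pos [ 0.509  -0.2765  0.027 ] rot [-9.004e+01  2.000e-02  9.468e+01] travel [ 0.      0.002  -0.0001] twist [ 0.001 -0.    -0.   ] width 0.033 F [ 0.1  0.4 -2.1]
```

```bash
python3 -m crank '[{"travel":[0,0.004,0],"twist":[0,0,0],"gripper":1},{"travel":[0,0.007,0],"twist":[0,0,0],"gripper":1},{"travel":[0,0.007,0],"twist":[0,0,0],"gripper":1}]';python3 go.py .509 -.2765 .0265 94.7
```

```text
time_s: 23.05
eef_pos: [0.509, -0.2766, 0.0268]
tcp_rot: [-90.1, 0.0, 94.7]
wrist_force: [-10.6, 6.1, 23.1]
width: 0.033
t 23.05 pos [ 0.509  -0.2766  0.0268] rot [-9.006e+01  5.000e-02  9.469e+01] travel [0.0003 0.0014 0.    ] twist [ 0.001 -0.    -0.001] width 0.033 F [-10.6   6.1  23.1]
```

Contact. Release and rise (opening partially, fingers retract), then check.

```bash
python3 -m crank '[{"travel":[0,-0.003,0],"twist":[0,0,0],"gripper":0.4},{"travel":[0,-0.003,0],"twist":[0,0,0],"gripper":-0.2},{"travel":[0,-0.003,0],"twist":[0,0,0],"gripper":-0.4},{"travel":[0,-0.2,0],"twist":[0,0,0],"gripper":-0.6},{"travel":[0,-0.44,0],"twist":[0,0,0],"gripper":-1}]'; python3 go.py .42 .308 .14 82
python3 - <<'E'
from m import *
c=cam('side');
cv2.imwrite('pics/s8.png',cv2.resize(cv2.cvtColor(c['image'][320:450,300:450],cv2.COLOR_RGB2BGR),None,fx=4,fy=4,interpolation=2))
for n in('scene','side'):
    c=cam(n);P=allp(c);Z=P[...,2];X,Y=P[...,0],P[...,1]
    m=(abs(Z-.052)<.004)&(X>.44)&(X<.58)&(abs(Y+.275)<.05);print(m.sum(),rect(c,cv2.morphologyEx(m.astype(np.uint8),cv2.MORPH_CLOSE,np.ones((9,9))),.052))
E
```

```text
time_s: 23.68
eef_pos: [0.5083, -0.2761, 0.1355]
tcp_rot: [-89.9, -0.1, 94.7]
wrist_force: [-0.1, -0.4, 0.2]
width: 0.0837
t 23.675 pos [ 0.5083 -0.2761  0.1355] rot [-8.993e+01 -8.000e-02  9.468e+01] travel [ 2.3575 -0.0145  0.1616] twist [-0.002  0.282  0.002] width 0.0837 F [-0.1 -0.4  0.2]
614 ((508.6807556152344, -277.2449035644531), (61.54798126220703, 34.26240921020508), 5.143922328948975)
709 ((504.88262939453125, -278.087890625), (62.22602462768555, 37.18547439575195), 5.155814170837402)
```

View pics/s8.png

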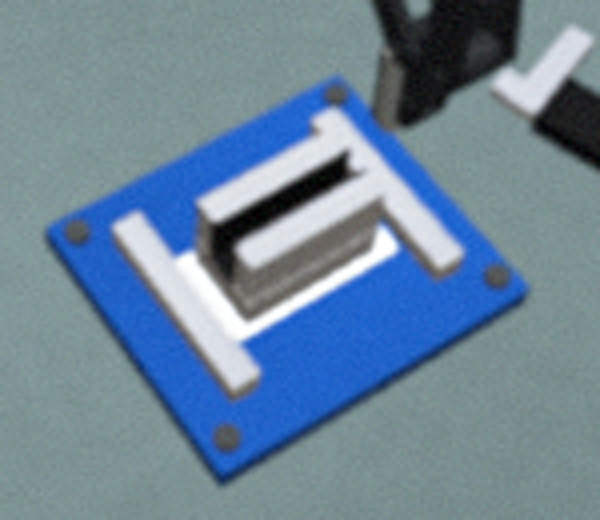

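```bash
python3 -m crank '[{"travel":[0.24,0,0.016],"twist":[0,0.1,0],"gripper":-1},{"travel":[0.48,0,0.033],"twist":[0,0.2,0],"gripper":-1},{"travel":[0.72,0,0.05],"twist":[0,0.282,0],"gripper":-1},{"travel":[0.96,0,0.066],"twist":[0,0.282,0],"gripper":-1},{"travel":[0.99,0,0.068],"twist":[0,0.282,0],"gripper":-1}]'; python3 go.py .42 .308 .14 82;
```

```text
time_s: 24.45
eef_pos: [0.4708, -0.0282, 0.1345]
tcp_rot: [-90.0, -0.0, 82.2]
wrist_force: [0.7, -0.5, 0.1]
width: 0.0853
t 24.45 pos [ 0.4708 -0.0282  0.1345] rot [-8.999e+01 -2.000e-02  8.219e+01] travel [ 1.3048 -0.0215  0.3839] twist [-0.     0.004  0.001] width 0.0853 F [ 0.7 -0.5  0.1]
```

```bash
python3 -m crank '[{"travel":[0.23,-0.02,0.07],"twist":[0,0,0],"gripper":-1},{"travel":[0.46,-0.02,0.14],"twist":[0,0,0],"gripper":-1},{"travel":[0.69,-0.02,0.21],"twist":[0,0,0],"gripper":-1},{"travel":[0.92,-0.02,0.28],"twist":[0,0,0],"gripper":-1},{"travel":[0.98,-0.02,0.38],"twist":[0,0,0],"gripper":-1}]'; python3 go.py .4203 .3081 .14 81.5
```

```text
time_s: 25.08
eef_pos: [0.4115, 0.2266, 0.1391]
tcp_rot: [-90.0, 0.0, 82.1]
wrist_force: [-0.8, 0.4, 0.6]
width: 0.0853
t 25.075 pos [0.4115 0.2266 0.1391] rot [-8.998e+01  3.000e-02  8.209e+01] travel [ 0.3277 -0.0038  0.0099] twist [-0.001  0.013 -0.001] width 0.0853 F [-0.8  0.4  0.6]
```

```bash
python3 -m crank '[{"travel":[0.22,0,0.007],"twist":[0,0.013,0],"gripper":-1},{"travel":[0.328,0,0.01],"twist":[0,0.013,0],"gripper":-1},{"travel":[0.328,0,0.01],"twist":[0,0.013,0],"gripper":-1}]'; python3 go.py .4203 .3081 .0292 81.5; python3 caps.py side scene
```

```text
time_s: 25.45
eef_pos: [0.4209, 0.307, 0.1389]
tcp_rot: [-90.0, 0.1, 81.5]
wrist_force: [0.4, -0.7, 0.5]
width: 0.0854
t 25.45 pos [0.4209 0.307  0.1389] rot [-8.998e+01  6.000e-02  8.150e+01] travel [0.0045 0.4389 0.0028] twist [-0.001 -0.    -0.001] width 0.0854 F [ 0.4 -0.7  0.5]
side red cap 77 px [234.3 164.4] z 0.0836 xy@med z [0.4989 0.2966] ext 0.028 0.029
side yellow cap 52 px [198.9 171.1] z 0.0843 xy@med z [0.421  0.3057] ext 0.026 0.031
side green cap 69 px [269. 158.] z 0.0835 xy@med z [0.5771 0.2857] ext 0.031 0.032
scene red cap 128 px [367.4 116.1] z 0.0834 xy@med z [0.5017 0.2973] ext 0.031 0.033
scene yellow cap 120 px [335.5  98.2] z 0.0838 xy@med z [0.4231 0.3056] ext 0.032 0.033
scene green cap 147 px [400.2 136. ] z 0.0829 xy@med z [0.5803 0.2864] ext 0.03 0.032
```

```bash
python3 -m crank '[{"travel":[0.004,0.22,0.003],"twist":[0,0,0],"gripper":-1},{"travel":[0.004,0.38,0.003],"twist":[0,0,0],"gripper":-1},{"travel":[0.004,0.438,0.003],"twist":[0,0,0],"gripper":-1},{"travel":[0.004,0.438,0.003],"twist":[0,0,0],"gripper":-1},{"travel":[0.004,0.438,0.003],"twist":[0,0,0],"gripper":-0.2}]'; python3 -m crank '[{"travel":[0,0,0],"twist":[0,0,0],"gripper":0.1},{"travel":[0,0,0],"twist":[0,0,0],"gripper":0.4},{"travel":[0,0,0],"twist":[0,0,0],"gripper":1},{"travel":[0,0,0],"twist":[0,0,0],"gripper":1},{"travel":[0,0,0],"twist":[0,0,0],"gripper":1}]' 60;  python3 go.py .4203 .3081 .0292 81.5; python3 -m crank '[{"travel":[0,-0.05,0],"twist":[0,0,0],"gripper":1},{"travel":[0,-0.2,0],"twist":[0,0,0],"gripper":1},{"travel":[0,-0.44,0],"twist":[0,0,0],"gripper":1},{"travel":[0,-0.48,0],"twist":[0,0,0],"gripper":1}]';  python3 go.py .65 -.0564 .15 10
```

```text
time_s: 26.18
eef_pos: [0.4212, 0.3075, 0.0321]
tcp_rot: [-90.1, -0.1, 81.4]
wrist_force: [-0.2, -0.6, -0.3]
width: 0.0692
time_s: 26.8
eef_pos: [0.4209, 0.3076, 0.032]
tcp_rot: [-90.1, -0.1, 81.4]
wrist_force: [-2.5, -2.7, 11.6]
width: 0.0467
t 26.8 pos [0.4209 0.3076 0.032 ] rot [-9.014e+01 -5.000e-02  8.142e+01] travel [0.0016 0.0113 0.0026] twist [ 0.003 -0.002  0.001] width 0.0467 F [-2.5 -2.7 11.6]
time_s: 27.3
eef_pos: [0.4214, 0.3081, 0.1553]
tcp_rot: [-90.3, -0.2, 81.4]
wrist_force: [0.8, -0.2, -2.3]
width: 0.0469
t 27.3 pos [0.4214 0.3081 0.1553] rot [-90.35  -0.22  81.42] travel [-1.3052  0.023  -1.1215] twist [0.004 1.587 0.009] width 0.0469 F [ 0.8 -0.2 -2.3]
```

```bash
python3 -m crank '[{"travel":[-0.16,0,-0.14],"twist":[0,0.2,0],"gripper":1},{"travel":[-0.32,0,-0.28],"twist":[0,0.4,0],"gripper":1},{"travel":[-0.48,0,-0.42],"twist":[0,0.6,0],"gripper":1},{"travel":[-0.65,0,-0.56],"twist":[0,0.8,0],"gripper":1},{"travel":[-0.81,0,-0.7],"twist":[0,0.98,0],"gripper":1}]';  python3 go.py .65 -.057 .15 10
```

```text
time_s: 27.92
eef_pos: [0.5633, 0.0792, 0.1504]
tcp_rot: [-90.0, 0.0, 37.0]
wrist_force: [0.7, 0.4, -3.0]
width: 0.0467
t 27.925 pos [0.5633 0.0792 0.1504] rot [-9.001e+01  1.000e-02  3.702e+01] travel [-0.0511  0.0016 -0.6438] twist [ 0.   0.6 -0. ] width 0.0467 F [ 0.7  0.4 -3. ]
```

```bash
python3 -m crank '[{"travel":[-0.017,0,-0.21],"twist":[0,0.2,0],"gripper":1},{"travel":[-0.034,0,-0.43],"twist":[0,0.4,0],"gripper":1},{"travel":[-0.051,0,-0.644],"twist":[0,0.6,0],"gripper":1},{"travel":[-0.051,0,-0.644],"twist":[0,0.6,0],"gripper":1},{"travel":[-0.051,0.1,-0.644],"twist":[0,0.6,0],"gripper":1}]';  python3 go.py .65 -.057 .046 10
```

```text
time_s: 28.55
eef_pos: [0.6509, -0.0553, 0.1264]
tcp_rot: [-90.1, -0.1, 10.3]
wrist_force: [-0.1, 0.7, -2.9]
width: 0.0467
t 28.55 pos [ 0.6509 -0.0553  0.1264] rot [-90.05  -0.14  10.3 ] travel [-0.0056  0.3218 -0.0059] twist [0.001 0.007 0.003] width 0.0467 F [-0.1  0.7 -2.9]
```

```bash
python3 -m crank '[{"travel":[-0.005,0.16,-0.006],"twist":[0,0.007,0],"gripper":1},{"travel":[-0.005,0.26,-0.006],"twist":[0,0.007,0],"gripper":1},{"travel":[-0.005,0.29,-0.006],"twist":[0,0.007,0],"gripper":1},{"travel":[-0.005,0.308,-0.006],"twist":[0,0.007,0],"gripper":1},{"travel":[-0.005,0.308,-0.006],"twist":[0,0.007,0],"gripper":1}]';  python3 go.py .65 -.057 .046 10
```

```text
time_s: 29.18
eef_pos: [0.6498, -0.0565, 0.0495]
tcp_rot: [-90.0, -0.1, 10.0]
wrist_force: [0.4, 0.3, -2.7]
width: 0.0471
t 29.175 pos [ 0.6498 -0.0565  0.0495] rot [-9.004e+01 -9.000e-02  1.001e+01] travel [ 0.0006  0.0142 -0.0022] twist [0.001 0.    0.002] width 0.0471 F [ 0.4  0.3 -2.7]
```

```bash
python3 -m crank '[{"travel":[0,0.008,-0.002],"twist":[0,0,0],"gripper":1},{"travel":[0,0.015,-0.002],"twist":[0,0,0],"gripper":1},{"travel":[0,0.015,-0.002],"twist":[0,0,0],"gripper":1}]';  python3 go.py .65 -.057 .046 10
```

```text
time_s: 29.55
eef_pos: [0.6499, -0.0571, 0.0461]
tcp_rot: [-90.0, -0.1, 10.0]
wrist_force: [-1.6, 0.5, 6.7]
width: 0.0467
t 29.55 pos [ 0.6499 -0.0571  0.0461] rot [-90.05  -0.1    9.99] travel [0.0005 0.0002 0.0005] twist [ 0.001 -0.     0.002] width 0.0467 F [-1.6  0.5  6.7]
```

```bash
python3 -m crank '[{"travel":[0,0,0],"twist":[0,0,0],"gripper":-0.5},{"travel":[0,0,0],"twist":[0,0,0],"gripper":-1},{"travel":[0,0,0],"twist":[0,0,0],"gripper":-1},{"travel":[0,-0.2,0],"twist":[0,0,0],"gripper":-1},{"travel":[0,-0.44,0],"twist":[0,0,0],"gripper":-1}]'; python3 caps.py side scene| grep yel; python3 go.py .5796 .2882 .15 82
```

```text
time_s: 30.18
eef_pos: [0.6489, -0.057, 0.1553]
tcp_rot: [-90.0, 0.1, 10.0]
wrist_force: [0.9, -0.2, -0.0]
width: 0.0856
side yellow cap 133 px [379.1 229.9] z 0.0984 xy@med z [ 0.6487 -0.0586] ext 0.028 0.031
scene yellow cap 259 px [341.2 289.5] z 0.0974 xy@med z [ 0.6518 -0.059 ] ext 0.029 0.031
t 30.275 pos [ 0.6518 -0.0575  0.1623] rot [-90.23  -0.56  10.  ] travel [-0.0449  0.043   1.412 ] twist [ 0.012 -1.6    0.008] width 0.0855 F [ 0.9 -0.6 -0.7]
```

```bash
python3 -m crank '[{"travel":[-0.01,0.02,0.24],"twist":[0,-0.2,0],"gripper":-1},{"travel":[-0.02,0.03,0.48],"twist":[0,-0.4,0],"gripper":-1},{"travel":[-0.03,0.04,0.72],"twist":[0,-0.6,0],"gripper":-1},{"travel":[-0.04,0.04,0.98],"twist":[0,-0.8,0],"gripper":-1},{"travel":[-0.04,0.04,0.98],"twist":[0,-0.99,0],"gripper":-1}]'; python3 go.py .5796 .2882 .14 82
```

```text
time_s: 30.9
eef_pos: [0.596, 0.1864, 0.1449]
tcp_rot: [-90.0, -0.0, 55.1]
wrist_force: [1.0, -0.7, -0.7]
width: 0.0856
t 30.9 pos [0.596  0.1864 0.1449] rot [-9.003e+01 -5.000e-02  5.508e+01] travel [0.2965 0.0198 0.2869] twist [ 0.001 -0.598  0.001] width 0.0856 F [ 1.  -0.7 -0.7]
```

```bash
python3 -m crank '[{"travel":[0.15,0.01,0.14],"twist":[0,-0.2,0],"gripper":-1},{"travel":[0.296,0.02,0.287],"twist":[0,-0.4,0],"gripper":-1},{"travel":[0.296,0.02,0.287],"twist":[0,-0.6,0],"gripper":-1},{"travel":[0.296,0.02,0.287],"twist":[0,-0.6,0],"gripper":-1}]'; python3 go.py .5796 .2882 .0295 82
```

```text
time_s: 31.4
eef_pos: [0.5815, 0.2848, 0.1396]
tcp_rot: [-90.0, 0.0, 81.5]
wrist_force: [-0.5, 0.1, -0.5]
width: 0.0853
t 31.4 pos [0.5815 0.2848 0.1396] rot [-9.004e+01  2.000e-02  8.155e+01] travel [0.0126 0.4405 0.0097] twist [ 0.001 -0.01  -0.   ] width 0.0853 F [-0.5  0.1 -0.5]
```

```bash
python3 -m crank '[{"travel":[0.012,0.22,0.009],"twist":[0,-0.01,0],"gripper":-1},{"travel":[0.012,0.38,0.009],"twist":[0,-0.01,0],"gripper":-1},{"travel":[0.012,0.438,0.009],"twist":[0,-0.01,0],"gripper":-1},{"travel":[0.012,0.438,0.009],"twist":[0,-0.01,0],"gripper":-1},{"travel":[0.012,0.438,0.009],"twist":[0,-0.01,0],"gripper":-0.2}]'; python3 -m crank '[{"travel":[0,0,0],"twist":[0,0,0],"gripper":0.1},{"travel":[0,0,0],"twist":[0,0,0],"gripper":0.4},{"travel":[0,0,0],"twist":[0,0,0],"gripper":1},{"travel":[0,0,0],"twist":[0,0,0],"gripper":1},{"travel":[0,0,0],"twist":[0,0,0],"gripper":1}]' 60;  python3 go.py .5796 .2882 .0292 82; python3 -m crank '[{"travel":[0,-0.05,0],"twist":[0,0,0],"gripper":1},{"travel":[0,-0.2,0],"twist":[0,0,0],"gripper":1},{"travel":[0,-0.44,0],"twist":[0,0,0],"gripper":1},{"travel":[0,-0.48,0],"twist":[0,0,0],"gripper":1}]';  python3 go.py .63 .0504 .15 10
```

```text
time_s: 32.02
eef_pos: [0.581, 0.2878, 0.0323]
tcp_rot: [-90.2, -0.1, 81.9]
wrist_force: [0.4, 0.5, 0.9]
width: 0.0697
time_s: 32.65
eef_pos: [0.5806, 0.2879, 0.032]
tcp_rot: [-90.2, -0.0, 82.0]
wrist_force: [-1.6, -0.2, 7.8]
width: 0.047
t 32.65 pos [0.5806 0.2879 0.032 ] rot [-9.016e+01 -5.000e-02  8.198e+01] travel [0.0006 0.0113 0.0041] twist [ 0.004 -0.     0.001] width 0.047 F [-1.6 -0.2  7.8]
time_s: 33.15
eef_pos: [0.5812, 0.2883, 0.1559]
tcp_rot: [-90.4, -0.2, 82.0]
wrist_force: [-0.9, 0.1, -4.4]
width: 0.0471
t 33.15 pos [0.5812 0.2883 0.1559] rot [-90.4   -0.18  81.99] travel [-0.915   0.0229 -0.3256] twist [0.005 1.6   0.009] width 0.0471 F [-0.9  0.1 -4.4]
```

```bash
python3 -m crank '[{"travel":[-0.2,0,-0.07],"twist":[0,0.2,0],"gripper":1},{"travel":[-0.4,0,-0.14],"twist":[0,0.4,0],"gripper":1},{"travel":[-0.6,0,-0.21],"twist":[0,0.6,0],"gripper":1},{"travel":[-0.8,0,-0.28],"twist":[0,0.8,0],"gripper":1},{"travel":[-0.91,0,-0.32],"twist":[0,0.99,0],"gripper":1}]';  python3 -m crank '[{"travel":[0,0,0],"twist":[0,0.2,0],"gripper":1},{"travel":[0,0,0],"twist":[0,0.4,0],"gripper":1},{"travel":[0,0,0],"twist":[0,0.6,0],"gripper":1},{"travel":[0,0,0],"twist":[0,0.6,0],"gripper":1}]'; python3 go.py .63 .0494 .046 10
```

```text
time_s: 33.78
eef_pos: [0.6273, 0.0487, 0.15]
tcp_rot: [-90.0, 0.0, 37.0]
wrist_force: [-0.1, 1.0, -3.2]
width: 0.047
time_s: 34.28
eef_pos: [0.627, 0.0512, 0.1501]
tcp_rot: [-90.0, 0.0, 10.5]
wrist_force: [0.6, -0.2, -2.6]
width: 0.0469
t 34.275 pos [0.627  0.0512 0.1501] rot [-9.001e+01  1.000e-02  1.047e+01] travel [ 0.0103  0.4163 -0.0093] twist [ 0.     0.011 -0.   ] width 0.0469 F [ 0.6 -0.2 -2.6]
```

```bash
python3 -m crank '[{"travel":[0.01,0.16,-0.008],"twist":[0,0.011,0],"gripper":1},{"travel":[0.01,0.3,-0.008],"twist":[0,0.011,0],"gripper":1},{"travel":[0.01,0.37,-0.008],"twist":[0,0.011,0],"gripper":1},{"travel":[0.01,0.4,-0.008],"twist":[0,0.011,0],"gripper":1},{"travel":[0.01,0.4,-0.008],"twist":[0,0.011,0],"gripper":1}]';  python3 go.py .63 .0494 .046 10
```

```text
time_s: 34.9
eef_pos: [0.6305, 0.0497, 0.0511]
tcp_rot: [-90.0, -0.1, 10.0]
wrist_force: [0.1, 0.2, -3.3]
width: 0.0469
t 34.9 pos [0.6305 0.0497 0.0511] rot [-9.003e+01 -7.000e-02  1.000e+01] travel [-0.0024  0.0202 -0.0009] twist [ 0.001 -0.     0.001] width 0.0469 F [ 0.1  0.2 -3.3]
```

```bash
python3 -m crank '[{"travel":[-0.002,0.012,-0.001],"twist":[0,0,0],"gripper":1},{"travel":[-0.002,0.018,-0.001],"twist":[0,0,0],"gripper":1},{"travel":[-0.002,0.021,-0.001],"twist":[0,0,0],"gripper":1},{"travel":[-0.002,0.021,-0.001],"twist":[0,0,0],"gripper":1}]';  python3 go.py .63 .0494 .046 10
```

```text
time_s: 35.4
eef_pos: [0.6301, 0.0494, 0.0461]
tcp_rot: [-90.0, -0.1, 10.0]
wrist_force: [-3.4, 1.0, 5.0]
width: 0.0468
t 35.4 pos [0.6301 0.0494 0.0461] rot [-9.003e+01 -9.000e-02  9.950e+00] travel [-0.0002  0.0004 -0.0001] twist [ 0.001 -0.001  0.002] width 0.0468 F [-3.4  1.   5. ]
```

```bash
python3 -m crank '[{"travel":[0,0,0],"twist":[0,0,0],"gripper":-0.5},{"travel":[0,0,0],"twist":[0,0,0],"gripper":-1},{"travel":[0,0,0],"twist":[0,0,0],"gripper":-1},{"travel":[0,-0.2,0],"twist":[0,0,0],"gripper":-1},{"travel":[0,-0.44,0],"twist":[0,0,0],"gripper":-1}]'; python3 caps.py side scene; python3 go.py .5011 .2989 .15 82
```

```text
time_s: 36.02
eef_pos: [0.6291, 0.0494, 0.1556]
tcp_rot: [-90.0, 0.1, 9.9]
wrist_force: [0.4, -0.0, -0.1]
width: 0.0855
side red cap 70 px [234.3 164.3] z 0.0832 xy@med z [0.4993 0.2972] ext 0.029 0.03
side yellow cap 126 px [379. 230.] z 0.0983 xy@med z [ 0.6486 -0.0587] ext 0.028 0.03
side green cap 116 px [340.  201.4] z 0.0984 xy@med z [0.6284 0.0487] ext 0.029 0.031
scene yellow cap 257 px [341.4 289.5] z 0.0974 xy@med z [ 0.6521 -0.0589] ext 0.03 0.03
scene green cap 237 px [364.3 232.7] z 0.0972 xy@med z [0.6314 0.0501] ext 0.031 0.032
t 36.125 pos [0.6321 0.0494 0.1624] rot [-90.14  -0.57   9.95] travel [-0.3439  0.0435  1.0738] twist [ 0.011 -1.601  0.009] width 0.0853 F [ 0.7  0.6 -0.6]
```

Green is within 1 mm of its original place. Now red.

```bash
python3 -m crank '[{"travel":[-0.07,0.02,0.23],"twist":[0,-0.2,0],"gripper":-1},{"travel":[-0.15,0.03,0.46],"twist":[0,-0.4,0],"gripper":-1},{"travel":[-0.22,0.04,0.69],"twist":[0,-0.6,0],"gripper":-1},{"travel":[-0.3,0.04,0.92],"twist":[0,-0.8,0],"gripper":-1},{"travel":[-0.31,0.04,0.99],"twist":[0,-0.99,0],"gripper":-1}]'; python3 go.py .5011 .2989 .14 82
```

```text
time_s: 36.75
eef_pos: [0.5088, 0.2825, 0.1453]
tcp_rot: [-90.0, -0.0, 55.0]
wrist_force: [1.2, -1.3, 0.4]
width: 0.0857
t 36.75 pos [0.5088 0.2825 0.1453] rot [-9.003e+01 -4.000e-02  5.495e+01] travel [0.036  0.0213 0.063 ] twist [ 0.001 -0.601  0.001] width 0.0857 F [ 1.2 -1.3  0.4]
```

```bash
python3 -m crank '[{"travel":[0.036,0.02,0.063],"twist":[0,-0.2,0],"gripper":-1},{"travel":[0.036,0.02,0.063],"twist":[0,-0.4,0],"gripper":-1},{"travel":[0.036,0.02,0.063],"twist":[0,-0.6,0],"gripper":-1},{"travel":[0.036,0.02,0.063],"twist":[0,-0.6,0],"gripper":-1}]'; python3 go.py .5011 .2989 .0295 82
```

```text
time_s: 37.25
eef_pos: [0.5031, 0.2963, 0.1401]
tcp_rot: [-90.0, 0.0, 81.5]
wrist_force: [0.2, 0.1, -0.0]
width: 0.0853
t 37.25 pos [0.5031 0.2963 0.1401] rot [-9.005e+01  1.000e-02  8.146e+01] travel [0.009  0.4423 0.0096] twist [ 0.001 -0.012 -0.   ] width 0.0853 F [ 0.2  0.1 -0. ]
```

```bash
python3 -m crank '[{"travel":[0.009,0.22,0.011],"twist":[0,-0.01,0],"gripper":-1},{"travel":[0.009,0.38,0.011],"twist":[0,-0.01,0],"gripper":-1},{"travel":[0.009,0.44,0.011],"twist":[0,-0.01,0],"gripper":-1},{"travel":[0.009,0.44,0.011],"twist":[0,-0.01,0],"gripper":-1},{"travel":[0.009,0.44,0.011],"twist":[0,-0.01,0],"gripper":-0.2}]'; python3 -m crank '[{"travel":[0,0,0],"twist":[0,0,0],"gripper":0.1},{"travel":[0,0,0],"twist":[0,0,0],"gripper":0.4},{"travel":[0,0,0],"twist":[0,0,0],"gripper":1},{"travel":[0,0,0],"twist":[0,0,0],"gripper":1},{"travel":[0,0,0],"twist":[0,0,0],"gripper":1}]' 60;  python3 go.py .5011 .2989 .0292 82; python3 -m crank '[{"travel":[0,-0.05,0],"twist":[0,0,0],"gripper":1},{"travel":[0,-0.2,0],"twist":[0,0,0],"gripper":1},{"travel":[0,-0.44,0],"twist":[0,0,0],"gripper":1},{"travel":[0,-0.48,0],"twist":[0,0,0],"gripper":1}]';  python3 go.py .573 -.0142 .155 100
```

```text
time_s: 37.88
eef_pos: [0.5017, 0.2992, 0.0318]
tcp_rot: [-90.2, -0.1, 81.9]
wrist_force: [-0.2, -0.6, 0.1]
width: 0.07
time_s: 38.5
eef_pos: [0.5014, 0.2991, 0.0316]
tcp_rot: [-90.1, -0.0, 81.9]
wrist_force: [-1.7, -2.6, 9.6]
width: 0.0468
t 38.5 pos [0.5014 0.2991 0.0316] rot [-9.014e+01 -5.000e-02  8.193e+01] travel [-0.0009  0.0097  0.001 ] twist [ 0.003 -0.002  0.001] width 0.0468 F [-1.7 -2.6  9.6]
time_s: 39.0
eef_pos: [0.502, 0.2996, 0.1552]
tcp_rot: [-90.4, -0.2, 81.9]
wrist_force: [0.7, 0.4, -3.6]
width: 0.0466
t 39.0 pos [0.502  0.2996 0.1552] rot [-90.38  -0.2   81.95] travel [-1.203e+00 -3.000e-04 -4.569e-01] twist [ 0.009 -0.401  0.003] width 0.0466 F [ 0.7  0.4 -3.6]
```

```bash
python3 -m crank '[{"travel":[-0.22,0,-0.08],"twist":[0,-0.1,0],"gripper":1},{"travel":[-0.44,0,-0.17],"twist":[0,-0.2,0],"gripper":1},{"travel":[-0.66,0,-0.25],"twist":[0,-0.3,0],"gripper":1},{"travel":[-0.88,0,-0.33],"twist":[0,-0.4,0],"gripper":1},{"travel":[-0.98,0,-0.37],"twist":[0,-0.4,0],"gripper":1}]';  python3 go.py .5739 -.0142 .15 100
```

```text
time_s: 39.62
eef_pos: [0.5579, 0.0406, 0.1499]
tcp_rot: [-90.0, 0.0, 99.9]
wrist_force: [0.2, 0.8, -3.6]
width: 0.0464
t 39.625 pos [0.5579 0.0406 0.1499] rot [-8.999e+01  3.000e-02  9.989e+01] travel [-0.2269 -0.0004 -0.0256] twist [-0.    -0.003 -0.001] width 0.0464 F [ 0.2  0.8 -3.6]
```

```bash
python3 -m crank '[{"travel":[-0.18,0,-0.02],"twist":[0,0,0],"gripper":1},{"travel":[-0.227,0,-0.026],"twist":[0,0,0],"gripper":1},{"travel":[-0.227,0,-0.026],"twist":[0,0,0],"gripper":1},{"travel":[-0.227,0.15,-0.026],"twist":[0,0,0],"gripper":1}]';  python3 go.py .5739 -.0142 .046 100
```

```text
time_s: 40.12
eef_pos: [0.5753, -0.0105, 0.1145]
tcp_rot: [-90.3, 0.1, 100.0]
wrist_force: [-0.4, 0.3, -4.9]
width: 0.047
t 40.125 pos [ 0.5753 -0.0105  0.1145] rot [-9.028e+01  8.000e-02  9.998e+01] travel [-0.0132  0.274   0.0092] twist [ 0.006 -0.001 -0.002] width 0.047 F [-0.4  0.3 -4.9]
```

```bash
python3 -m crank '[{"travel":[-0.01,0.12,0.004],"twist":[0,0,0],"gripper":1},{"travel":[-0.01,0.21,0.004],"twist":[0,0,0],"gripper":1},{"travel":[-0.01,0.245,0.004],"twist":[0,0,0],"gripper":1},{"travel":[-0.01,0.255,0.004],"twist":[0,0,0],"gripper":1},{"travel":[-0.01,0.255,0.004],"twist":[0,0,0],"gripper":1}]';  python3 go.py .5739 -.0142 .0456 100
```

```text
time_s: 40.75
eef_pos: [0.574, -0.0138, 0.0497]
tcp_rot: [-90.1, 0.0, 100.0]
wrist_force: [0.7, 0.9, -2.7]
width: 0.0468
t 40.75 pos [ 0.574  -0.0138  0.0497] rot [-9.009e+01  4.000e-02  9.997e+01] travel [-0.0016  0.0166  0.0006] twist [ 0.002 -0.001 -0.001] width 0.0468 F [ 0.7  0.9 -2.7]
```

```bash
python3 -m crank '[{"travel":[-0.002,0.01,0],"twist":[0,0,0],"gripper":1},{"travel":[-0.002,0.014,0],"twist":[0,0,0],"gripper":1},{"travel":[-0.002,0.017,0],"twist":[0,0,0],"gripper":1},{"travel":[-0.002,0.017,0],"twist":[0,0,0],"gripper":1}]';  python3 go.py .5739 -.0142 .0456 100
```

```text
time_s: 41.25
eef_pos: [0.5739, -0.0147, 0.0457]
tcp_rot: [-90.1, 0.0, 99.9]
wrist_force: [-5.6, -0.3, 9.2]
width: 0.047
t 41.25 pos [ 0.5739 -0.0147  0.0457] rot [-9.008e+01  4.000e-02  9.994e+01] travel [ 0.0018  0.0004 -0.0002] twist [ 0.002 -0.001 -0.001] width 0.047 F [-5.6 -0.3  9.2]
```

```bash
python3 -m crank '[{"travel":[0,0,0],"twist":[0,0,0],"gripper":-0.5},{"travel":[0,0,0],"twist":[0,0,0],"gripper":-1},{"travel":[0,0,0],"twist":[0,0,0],"gripper":-1},{"travel":[0,-0.2,0],"twist":[0,0,0],"gripper":-1},{"travel":[0,-0.44,0],"twist":[0,0,0],"gripper":-1}]';python3 -m crank '[{"travel":[0,-0.2,0],"twist":[0,0,0],"gripper":-1},{"travel":[0,-0.4,0],"twist":[0,0,0],"gripper":-1},{"travel":[0,-0.4,0],"twist":[0,0,0],"gripper":-1},{"travel":[0,-0.4,0],"twist":[0,0,0],"gripper":-1}]'; python3 caps.py side scene wrist; python3 - <<'E'
from m import *
c=cam('scene');cv2.imwrite('pics/f.png',cv2.resize(cv2.cvtColor(c['image'][200:440,120:420],cv2.COLOR_RGB2BGR),None,fx=2.5,fy=2.5))
E
```

```text
time_s: 41.88
eef_pos: [0.573, -0.0145, 0.1552]
tcp_rot: [-89.9, -0.0, 99.9]
wrist_force: [0.1, -1.1, 1.4]
width: 0.085
time_s: 42.38
eef_pos: [0.5734, -0.0145, 0.2541]
tcp_rot: [-90.0, 0.0, 99.9]
wrist_force: [0.1, -0.7, 0.1]
width: 0.0853
side red cap 149 px [329.8 229.2] z 0.0981 xy@med z [ 0.5722 -0.0169] ext 0.033 0.031
side yellow cap 112 px [379.3 230. ] z 0.0984 xy@med z [ 0.6489 -0.059 ] ext 0.028 0.029
side green cap 117 px [339.9 201.2] z 0.0982 xy@med z [0.6285 0.0496] ext 0.028 0.03
scene red cap 238 px [313.5 246.5] z 0.0972 xy@med z [ 0.5746 -0.0171] ext 0.029 0.032
scene yellow cap 258 px [341.4 289.4] z 0.0975 xy@med z [ 0.652  -0.0588] ext 0.029 0.03
scene green cap 231 px [364.5 232.6] z 0.0974 xy@med z [0.6316 0.0503] ext 0.03 0.032
wrist red cap hidden
wrist yellow cap 682 px [257.2 294.4] z 0.0981 xy@med z [ 0.6474 -0.0563] ext 0.03 0.028
wrist green cap 927 px [388.3 293.2] z 0.0982 xy@med z [0.6273 0.0525] ext 0.03 0.03
```

View pics/f.png

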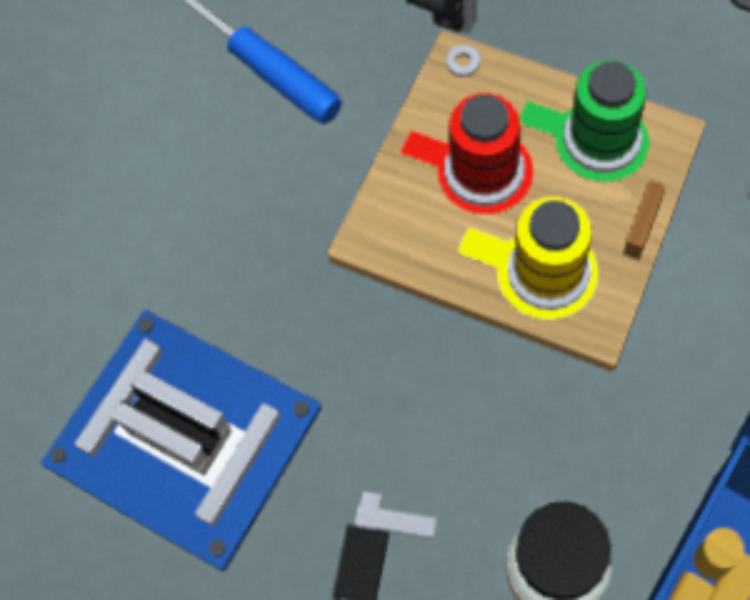

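All three buffers stand on their own seats, within about 1.5 mm of where they started. The shoe is still in the jig, and the gripper is clear of everything.

```bash
python3 -c "
from bench import ctrl
print(ctrl.sign_off())"
```

```text
the job is handed in; nothing more can be done
None
```

The job is done and handed in, at about 42 s of the 141 s allowed. I stood the green, red and yellow buffers upright on the mat, then set the shoe on the white patch of the jig. After that I returned yellow, green and red to their own seats. Nothing was knocked over.

- **Shoe:** it lies flat between the stop bars. Its measured centre was within about 3 mm of the patch centre along the patch in either camera, with about 8 mm to spare at each end. Across the patch it was within about 2 mm in both cameras. Its yaw is within 0.5° of the patch.
- **Buffers:** all three stand upright, with cap tops at about 98 mm. In each camera they are within about 1.5 mm of where they started. Yellow is the furthest off, at about 1.5 mm in x.
- **Forces:** the highest wrist force I read was about 26 N, when the shoe touched down on the jig. I read it only at the end of each move.
- **Checks that disagreed:** the cameras differed from each other by 2–6 mm in absolute position, with the wrist camera furthest off along its tilt direction. I therefore relied on the arm's pose at each grasp and on before-and-after comparisons within one camera. The last wrist-camera look could not find the red cap, but the other two cameras confirmed it.

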